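Sort the bottles and vials into their colour-coded spill trays

TASK

Put the things that stand loose at the front of the bench away in the coloured spill trays there: the red-capped bottle in the red tray, the green-capped bottle in the green tray, the amber dropper bottle in the yellow tray, and the two small vials in the blue tray, one on each side of its rib. Everything must stand upright on the floor of its tray; set the pieces down without dropping them or knocking any over, and leave the timer, the tape roll and the rubber bulb where they lie (the bottles at the back of the bench are not part of it).

Things in the scene. Friction and masses are not known exactly. Their poses are not given: they have to be found in the camera images.
- red_cap_bottle: small square pale pink bottle with rounded edges and a red screw cap (fixed shut), standing upright: 38 x 38 mm wide, 86 mm high, straight sides from the foot to about 55 mm, then a shoulder; the cap, about 31 mm across, is at 72 to 86 mm. About 0.09 kg. Origin: centre of its underside, z up through the cap; x and y run square to its sides. Grip it across two facing sides, about 42 mm up.
- green_cap_bottle: small square pale green bottle with rounded edges and a green screw cap (fixed shut), standing upright: 38 x 38 mm wide, 86 mm high, straight sides from the foot to about 55 mm, then a shoulder; the cap, about 31 mm across, is at 72 to 86 mm. About 0.09 kg. Origin: centre of its underside, z up through the cap; x and y run square to its sides. Grip it across two facing sides, about 42 mm up.
- dropper: round amber glass dropper bottle with a black rubber teat on top, standing upright: 33 mm diameter, glass straight to about 50 mm, 100 mm high to the tip of the teat (teat 11 mm thick, from 74 mm up). About 0.05 kg. Origin: centre of its underside, z up through the teat. Grip the glass about 48 mm up.
- vial_a: small round glass vial with yellow content and a white cap, standing upright: 21 mm diameter, 48 mm high, straight sides to about 32 mm; the cap is at 38 to 48 mm. About 0.02 kg. Origin: centre of its underside, z up through the cap. Grip it about 33 mm up. The two vials are of one kind and may go either way round.
- vial_b: small round glass vial with blue content and a white cap, standing upright: 21 mm diameter, 48 mm high, straight sides to about 32 mm; the cap is at 38 to 48 mm. About 0.02 kg. Origin: centre of its underside, z up through the cap. Grip it about 33 mm up. The two vials are of one kind and may go either way round.
- red_tray: fixed square red plastic tray, 86 x 86 mm (rim lip 91), 14 mm high, walls 3 mm; inside 80 x 80 mm, flat floor 3 mm above the underside. Origin: centre of its underside; x and y along its sides, z up.
- green_tray: fixed square green plastic tray, 86 x 86 mm (rim lip 91), 14 mm high, walls 3 mm; inside 80 x 80 mm, flat floor 3 mm above the underside. Origin: centre of its underside; x and y along its sides, z up.
- yellow_tray: fixed square yellow plastic tray, 86 x 86 mm (rim lip 91), 14 mm high, walls 3 mm; inside 80 x 80 mm, flat floor 3 mm above the underside. Origin: centre of its underside; x and y along its sides, z up.
- blue_tray: fixed square blue plastic tray, 86 x 86 mm (rim lip 91), 14 mm high, walls 3 mm; a rib 3 mm thick, its top 12 mm up, runs along x through the middle and makes two bays (at +y and -y), each 80 mm along x, 38.5 mm along y, centred 20.7 mm from the middle; floor 3 mm above the underside. Origin: centre of its underside; x and y along its sides, z up.
- bench_timer: bystander: light grey bench timer lying flat, 58 x 64 x 16 mm, loose; leave it alone. Origin: centre of its underside.
- tape_roll: bystander: roll of tan tape lying flat, 96 mm diameter, 25 mm high, loose; leave it alone. Origin: centre of its underside.
- rubber_bulb: bystander: red rubber pipette bulb lying down, about 100 x 54 x 47 mm, loose; leave it alone. Origin: middle of its underside.
Mind the look-alikes: they are no part of the job. What is shaped like the green_cap_bottle but turquoise is not meant.

How it is judged:
By the outcome, as a careful person would: the job done as asked, in the order asked, and still so for the second after the job is handed in, with the robot touching nothing.
It also fails if it takes over 106 s, if anything falls off the work surface, if the arm or the gripper's body presses on something with over 40 N, if the wrist force passes 120 N, or if a joint passes its speed limit or range.

ROBOT

A 7-joint arm with a two-finger parallel gripper is mounted at the origin on a cart in front of the work surface, level with it; the furniture and walls round the work are solid. World frame = base frame: x ahead of the robot, y to its left, z up, the work surface at z = 0. Lengths are in m, angles in rad, forces in N, time in s.
With the tool pointing down it reaches from about 0.425 to 0.95 m from the base axis. Payload 4.7 kg.
Tool frame: the origin (TCP) lies at the very end of the fingers, on their centre line; the grasp point (between the pads) lies 19 mm behind it; z points along the fingers, y is the direction in which the jaws open and shut (so a half turn about z gives the same grasp; the last joint's range is limited). The gripper opens to 87 mm and grips with 3 to 60 N. Pads are 19 mm wide; open, the fingers measure 117 mm over their backs; the gripper's body (75 mm by 190 mm) begins 51 mm behind the grasp point.
Start: joints at [1.258, 0.469, -0.049, 1.532, 0.024, 1.141, -0.082], TCP at [0.189, -0.648, 0.198] pointing down, gripper open.
Joint ranges: [-2.59, 2.59], [-0.33, 1.99], [-1.39, 1.29], [0.1, 2.45], [-1.04, 4.18], [0.21, 1.99], [-2.66, 2.66]. Speed limits (rad/s): [2.57, 2.57, 3.14, 3.14, 3.14, 3.14, 3.14].

INTERFACE

Orientations are given as a unit quaternion [x, y, z, w].
In Python, from rig import get_state, camera, job_done gives the robot as it stands.
- The arm moves only by the shell command python3 -m pendant 'ROWS' [FORCE]. ROWS is JSON, a list of rows, each a list of 7 numbers: the closure, from 0 (fully open) to 1 (shut), then the shift along the tool's x, y, z in m, then the turn, a rotation vector about the tool's x, y, z in degrees. In form: [[jaw, dx, dy, dz, ax, ay, az], ...]. A call has 1 to 20 rows; each row shifts and turns the commanded pose from where the row before left it, along the tool's axes as they then stand; what a row does not reach is not made up. A row lasts 1/10 s, in which the tool goes at most 50 mm and 8.59 degrees, less where a joint would pass 70% of its speed; a pose out of reach is approached as far as the arm can. A call with a gripper value outside its range is refused whole. The fingers move at their own pace and stop on an object; FORCE is the grip in N (left out, the last holds). Time passes only in rows, so rows that do not move let the fingers close. It gives the time, the measured TCP pose, the force and the opening at its end, in the units of the state.
- get_state(): the state, without advancing time (a new reading comes with each control period).
- camera(name): name is "side" or "top"; returns a dict with "img" (400x640x3 uint8, red, green, blue), "intrinsics" (3x3 intrinsics, pixels), "T" (4x4, takes a point from camera to world coordinates). Camera axes: x right, y down, z forward; pixel columns grow to the right and rows downward; lengths in m; the calibration is good to about 2 mm. A picture is of the moment at which its call begins. There is no depth.
- job_done(): hands the job in, once; it reports no verdict.
The state is a dict: "time": time; "joints": joint angles; "joint_velocities": joint speeds; "tau": joint torques, N m; "tool_pos": TCP position; "tool_rot": TCP orientation; "ft_force": force on the tool from outside, world axes, zero at the start; "moment": the same for the moment, N m; "grip_width": finger opening in m.
Only numpy, scipy, OpenCV 4.12 (cv2) and the standard library are available. Lean on these libraries where they do the work, as an engineer would, in place of code of your own. Each camera call takes 0.05 s, during which the arm holds its last target.

## Working session

There is one attempt and no reset: what is moved stays moved. The work goes in short steps, Python scripts to look and compute and a shell command to move; the robot and the scene stay as the last step left them, time stands still between calls to the robot, and variables do not carry over. Pictures are saved under pics/ and viewed, and the job is handed in when it is done.

```bash
ls; mkdir -p pics
python3 - <<'E'
from rig import get_state,camera
import cv2,numpy as np
s=get_state()
for k,v in s.items(): print(k,np.round(v,4))
for n in("top","side"):
    c=camera(n); cv2.imwrite(f"pics/{n}0.png",c["img"][:,:,::-1]); print(n,np.round(c["intrinsics"],2).tolist(),np.round(c["T"],4).tolist())
E
```

```text
pics
time 0.0
joints [ 1.2581  0.4695 -0.0486  1.5337  0.0241  1.141  -0.0823]
joint_velocities [-0.001  -0.0013 -0.0004  0.0009  0.0003  0.0005  0.0004]
tau [-6.00000e-04 -5.07967e+01 -8.15000e-02 -2.36150e+01 -6.14000e-02
  3.79000e-02  2.00000e-04]
tool_pos [ 0.1888 -0.6474  0.1965]
tool_rot [ 9.899e-01  1.415e-01 -2.000e-04 -1.000e-03]
ft_force [ 0.1405 -0.4482  0.7582]
moment [ 0.0324  0.0324 -0.0041]
grip_width 0.0871
top [[380.05, 0.0, 317.85], [0.0, 380.05, 200.14], [0.0, 0.0, 1.0]] [[-0.0444, -0.9774, 0.2067, 0.3096], [-0.999, 0.0434, -0.0094, 0.0166], [0.0002, -0.2069, -0.9784, 1.346], [0.0, 0.0, 0.0, 1.0]]
side [[466.6, 0.0, 326.11], [0.0, 466.6, 194.73], [0.0, 0.0, 1.0]] [[-0.4407, -0.6053, 0.6628, -0.2675], [-0.8976, 0.2878, -0.334, 0.4651], [0.0114, -0.7421, -0.6702, 0.9155], [0.0, 0.0, 0.0, 1.0]]
```

View pics/top0.png

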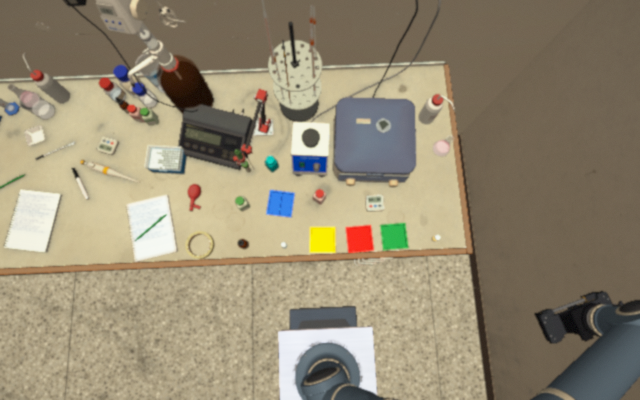

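View pics/side0.png

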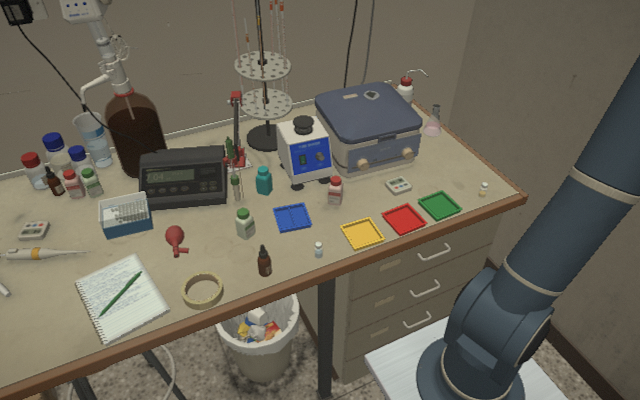

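The top view shows the yellow, red and green trays at about (322,240), (360,238) and (395,236), and the blue one at (281,203). The red bottle is at (319,195), the green at (242,203), the dropper at (243,244), and the vials at (284,245) and (437,237). The turquoise decoy is at (271,163). I'll enlarge these areas next.

```bash
cat > h.py <<'E'
import numpy as np,cv2
from rig import get_state,camera
def ray(c,u,v):
    K=c["intrinsics"];T=c["T"]
    d=T[:3,:3]@np.linalg.solve(K,np.array([u,v,1.])); return T[:3,3],d
def px2w(c,u,v,z):
    o,d=ray(c,u,v); return o+d*(z-o[2])/d[2]
def proj(c,P):
    K=c["intrinsics"];T=c["T"]; p=(np.asarray(P,float)-T[:3,3])@T[:3,:3]; q=p@K.T; return q[...,:2]/q[...,2:]
def crop(c,u0,v0,u1,v1,k,fn):
    im=cv2.resize(c["img"][v0:v1,u0:u1,::-1],None,fx=k,fy=k,interpolation=cv2.INTER_CUBIC); cv2.imwrite(fn,im)
E
python3 - <<'E'
from h import *
import pickle
t=camera("top");s=camera("side"); pickle.dump((t,s),open("c0.pkl","wb"))
crop(t,225,150,455,265,3.4,"pics/t1.png")
crop(s,220,160,380,290,4.5,"pics/s1.png")
crop(s,320,160,500,260,4.4,"pics/s2.png")
E
```

```text
(no output)
```

View pics/t1.png

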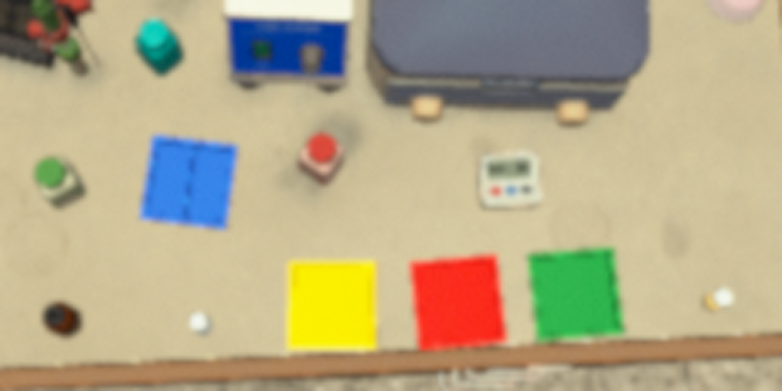

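View pics/s1.png

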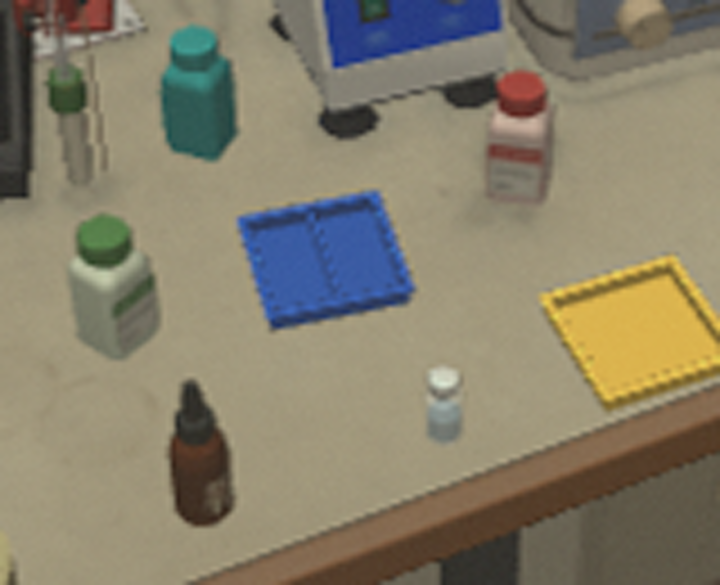

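View pics/s2.png

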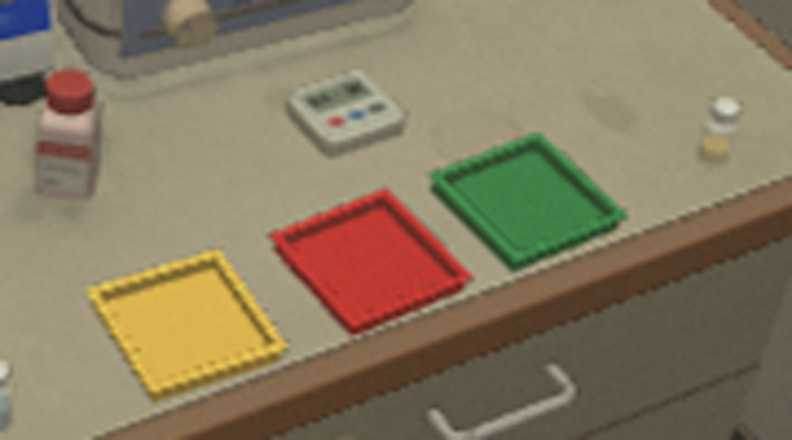

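```bash
cat > m.py <<'E'
from h import *
import pickle,sys
t,s=pickle.load(open("c0.pkl","rb"))
def hsv(c): return cv2.cvtColor(c["img"],cv2.COLOR_RGB2HSV).astype(int)
def mask(c,h0,h1,smin,vmin,box):
    H=hsv(c); h=H[...,0]
    m=((h>=h0)&(h<=h1)) if h0<=h1 else ((h>=h0)|(h<=h1))
    m=m&(H[...,1]>=smin)&(H[...,2]>=vmin); o=np.zeros(m.shape,np.uint8); u0,v0,u1,v1=box; o[v0:v1,u0:u1]=m[v0:v1,u0:u1]
    n,l,st,ce=cv2.connectedComponentsWithStats(o); 
    k=1+np.argmax(st[1:,4]); return l==k
trays=dict(yellow=((20,34,150,90),(300,215,345,265),(335,210,390,255)),red=((172,6,150,80),(338,215,380,262),(375,195,430,240)),
 green=((50,80,120,60),(374,215,415,262),(412,185,465,225)),blue=((100,122,150,70),(260,185,300,222),(268,198,318,238)))
if __name__=="__main__":
  for n,(p,bt,bs) in trays.items():
    for c,b,nm in((t,bt,"top"),(s,bs,"side")):
        m=mask(c,*p,b); v,u=np.nonzero(m)
        W=np.array([px2w(c,a,bb,.012)[:2] for a,bb in zip(u,v)],np.float32)
        r=cv2.minAreaRect(W); print(n,nm,m.sum(),"mean",np.round(W.mean(0),4),"rect",np.round(r[0],4),np.round(r[1],4),round(r[2],1))
  caps=dict(red=((172,6,120,60),(308,185,330,200),(325,172,345,190),.079),green=((45,80,90,40),(233,193,250,210),(232,203,252,222),.079))
  for n,(p,bt,bs,z) in caps.items():
    for c,b,nm in((t,bt,"top"),(s,bs,"side")):
        m=mask(c,*p,b); v,u=np.nonzero(m); print(n,nm,m.sum(),u.mean(),v.mean(),np.round(px2w(c,u.mean(),v.mean(),z),4))
E
python3 m.py
```

```text
yellow top 650 mean [ 0.45   -0.0051] rect [ 0.45   -0.0061] [0.0878 0.0878] 87.5
yellow side 883 mean [ 0.4488 -0.0039] rect [ 0.4499 -0.0045] [0.0899 0.0953] 87.5
red top 663 mean [ 0.4469 -0.1353] rect [ 0.4472 -0.1356] [0.0915 0.0893] 2.2
red side 835 mean [ 0.4463 -0.1335] rect [ 0.4471 -0.1337] [0.0958 0.0927] 2.9
green top 589 mean [ 0.4507 -0.2574] rect [ 0.4509 -0.2577] [0.0861 0.0853] 2.2
green side 556 mean [ 0.4461 -0.2545] rect [ 0.4501 -0.2558] [0.092  0.0927] 2.2
blue top 544 mean [0.5868 0.1391] rect [0.587  0.1392] [0.0844 0.0837] 80.2
blue side 667 mean [0.5847 0.1402] rect [0.5851 0.1397] [0.087  0.0952] 80.2
red top 56 319.42857142857144 193.25 [ 0.6011 -0.0021  0.079 ]
red side 90 335.3777777777778 180.45555555555555 [ 0.6018 -0.0009  0.079 ]
green top 54 239.38888888888889 200.38888888888889 [0.5883 0.2715 0.079 ]
green side 98 242.57142857142858 213.0408163265306 [0.5889 0.2719 0.079 ]
```

```bash
cat > ov.py <<'E'
from h import *
import pickle
from m import t,s
def ringp(x,y,z,r,n=40):
    a=np.linspace(0,2*np.pi,n); return np.c_[x+r*np.cos(a),y+r*np.sin(a),0*a+z]
def sq(x,y,z,w,yaw):
    a=np.radians(yaw); R=np.array([[np.cos(a),-np.sin(a)],[np.sin(a),np.cos(a)]]); p=np.array([[1,1],[-1,1],[-1,-1],[1,-1],[1,1]])*w/2
    return np.c_[p@R.T+[x,y],np.full(5,z)]
def draw(c,curves,box,k,fn):
    u0,v0,u1,v1=box; im=cv2.resize(c["img"][v0:v1,u0:u1,::-1],None,fx=k,fy=k,interpolation=cv2.INTER_CUBIC)
    for C in curves:
        q=((proj(c,C)+.5-[u0,v0])*k).astype(np.int32); cv2.polylines(im,[q],False,(255,0,255),1)
    cv2.imwrite(fn,im)
def grid(cells,fn,w=380,h=290):
    pass
E
python3 - <<'E'
from h import *
from m import *
for n,tp,sp in(("vialb",(283.5,244.7),(318.4,244.9)),("viala",(437.4,237.4),(484.5,185))):
    print(n,px2w(t,*tp,.043),px2w(s,*sp,.043))
# refine caps: white pixels
for n,bt,bs in(("vb",(278,238,290,252),(312,238,326,250)),("va",(431,230,444,244),(478,179,491,190))):
  for c,b in((t,bt),(s,bs)):
    g=c["img"][b[1]:b[3],b[0]:b[2]].astype(float); w=np.clip(g.min(2)-np.median(g.min(2))-20,0,None); v,u=np.mgrid[b[1]:b[3],b[0]:b[2]]
    U,V=(w*u).sum()/w.sum(),(w*v).sum()/w.sum(); print(n,round(U,1),round(V,1),np.round(px2w(c,U,V,.044),4))
# dropper: dark mask
for c,b in((t,(232,234,254,256)),(s,(254,240,276,282))):
    g=c["img"].astype(int).max(2); 
    m=np.zeros_like(g,bool); m[b[1]:b[3],b[0]:b[2]]=g[b[1]:b[3],b[0]:b[2]]<105
    v,u=np.nonzero(m); print("drop",m.sum(),u.min(),u.max(),v.min(),v.max(),u.mean(),v.mean(),np.round(px2w(c,u.mean(),v.mean(),.04),4),"tip/foot")
E
```

```text
vialb [0.43455216 0.12829806 0.043     ] [0.43621002 0.12993079 0.043     ]
viala [ 0.4360778  -0.40021122  0.043     ] [ 0.43745444 -0.39911918  0.043     ]
vb 282.8 244.1 [0.4367 0.1307 0.044 ]
vb 318.0 243.9 [0.4388 0.1298 0.044 ]
va 437.4 237.0 [ 0.4375 -0.4002  0.044 ]
va 484.6 184.3 [ 0.4391 -0.4004  0.044 ]
drop 64 238 247 240 247 242.84375 243.46875 [0.4452 0.2677 0.04  ] tip/foot
drop 324 258 271 245 276 263.91358024691357 262.2716049382716 [0.4449 0.2711 0.04  ] tip/foot
```

Run:
```python
from ov import *
import itertools
# yaw sweep: overlays in side view for both bottles
for n,(x,y),boxS,boxT in(("red",(.6012,-.0015),(318,168,354,212),(304,180,336,212)),("green",(.5885,.272),(226,200,262,244),(228,190,260,222))):
    tiles=[]
    for yaw in(-30,-15,0,15,30,45):
        cur=[ringp(x,y,.086,.0155),ringp(x,y,.072,.0155),sq(x,y,0,.038,yaw),sq(x,y,.055,.038,yaw)]
        draw(s,cur,boxS,7,"/tmp/a.png"); a=cv2.imread("/tmp/a.png")
        cv2.putText(a,str(yaw),(5,20),0,.7,(0,0,0),2); tiles.append(a)
    im=np.vstack([np.hstack(tiles[:3]),np.hstack(tiles[3:])]); im=cv2.resize(im,None,fx=min(800/im.shape[1],600/im.shape[0]),fy=min(800/im.shape[1],600/im.shape[0]),interpolation=cv2.INTER_AREA); cv2.imwrite(f"pics/yaw_{n}.png",im)
```

```text
(no output)
```

View pics/yaw_red.png

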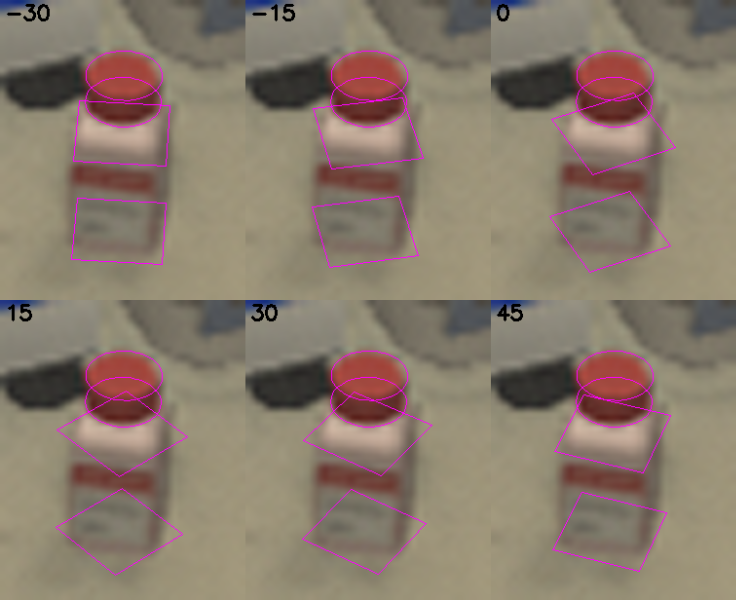

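View pics/yaw_green.png

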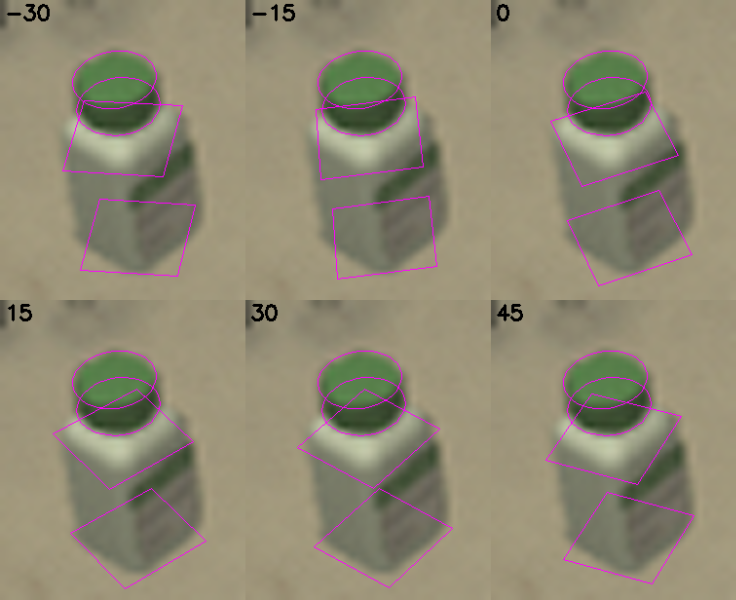

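Run:
```python
from ov import *
def rsq(x,y,z,w,yaw,r=.006):
    a=np.radians(yaw); R=np.array([[np.cos(a),-np.sin(a)],[np.sin(a),np.cos(a)]]); P=[]
    for i,(cx,cy) in enumerate([(1,1),(-1,1),(-1,-1),(1,-1)]):
        th=np.radians(np.linspace(0,90,8)+90*i); P.append(np.c_[cx*(w/2-r)+r*np.cos(th),cy*(w/2-r)+r*np.sin(th)])
    P=np.vstack(P+[P[0][:1]]); return np.c_[P@R.T+[x,y],np.full(len(P),z)]
for n,(x,y),boxS,yaws in(("red",(.6015,-.0015),(318,168,354,212),(-24,-30,-36,-42)),("green",(.5885,.272),(226,200,262,244),(14,20,26,32))):
    tiles=[]
    for yaw in yaws:
        cur=[ringp(x,y,.086,.0155),rsq(x,y,0,.038,yaw),rsq(x,y,.055,.038,yaw)]
        draw(s,cur,boxS,10,"/tmp/a.png"); a=cv2.imread("/tmp/a.png")[100:]
        cv2.putText(a,str(yaw),(5,20),0,.7,(0,0,0),2); tiles.append(a)
    im=np.hstack(tiles) if 0 else np.vstack([np.hstack(tiles[:2]),np.hstack(tiles[2:])]); f=min(800/im.shape[1],600/im.shape[0]); im=cv2.resize(im,None,fx=f,fy=f,interpolation=cv2.INTER_AREA); cv2.imwrite(f"pics/yaw2_{n}.png",im)
# full overlay
X=dict(va=(.4385,-.400),vb=(.4375,.130),dr=(.445,.2695))
cur=[]
for n in("va","vb"):
    for z in(0,.048): cur.append(ringp(*X[n],z,.0105))
for z,r in((0,.0165),(.05,.0165),(.1,.0055)): cur.append(ringp(*X["dr"],z,r))
for x,y,a in((.450,-.005,-2.5),(.447,-.1345,2.5),(.4505,-.257,2.2),(.586,.1395,-9.8)):
    cur+=[sq(x,y,.014,.091,a),sq(x,y,.003,.08,a)]
a=np.radians(-9.8); d=np.array([np.cos(a),np.sin(a)])*.04; b=np.array([.586,.1395]); cur.append(np.array([[*(b-d),.012],[*(b+d),.012]]))
draw(s,cur,(228,170,498,285),2.9,"pics/ovs.png"); draw(t,cur,(225,175,455,265),3.4,"pics/ovt.png")
im=np.vstack([cv2.imread("pics/ovs.png")[:,:782],cv2.imread("pics/ovt.png")[:,:782]]); im=im[:,:]; f=min(1,600/im.shape[0]); cv2.imwrite("pics/ov.png",cv2.resize(im,None,fx=f,fy=f,interpolation=cv2.INTER_AREA))
```

```text
(no output)
```

View pics/yaw2_red.png

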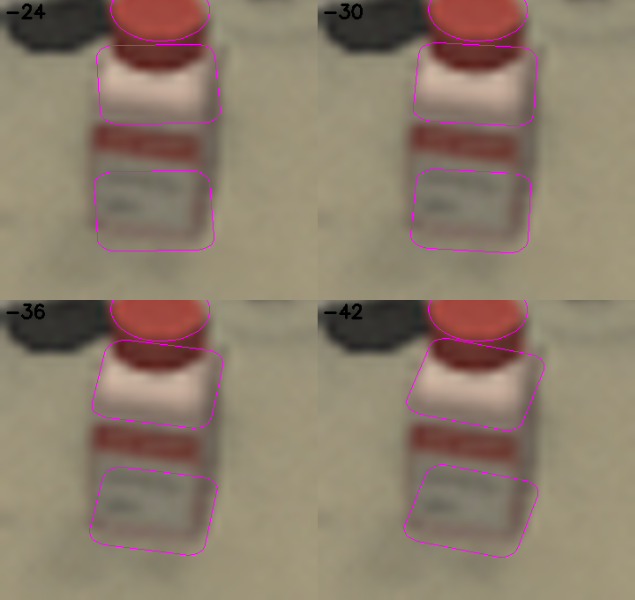

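View pics/yaw2_green.png

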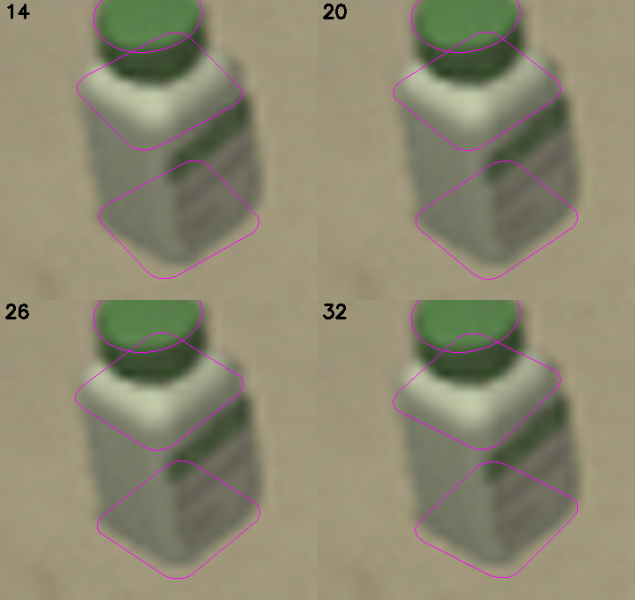

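View pics/ov.png

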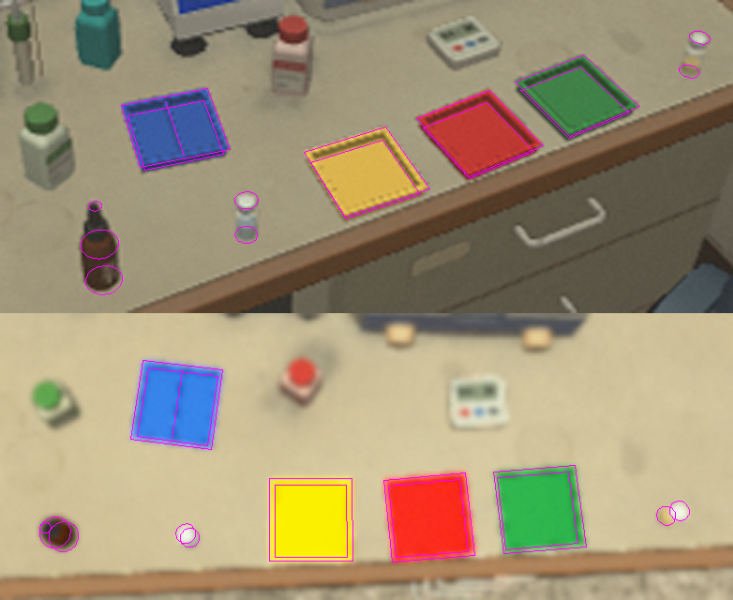

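```bash
cat >> h.py <<'E'
from scipy.spatial.transform import Rotation as R
def plan(x=None,y=None,z=None,jaw=None):
    "jaw: world angle (deg) of tool y. prints turn about tool z, then shift in tool axes after the turn, and tilt"
    s=get_state(); p=np.array(s["tool_pos"]); r=R.from_quat(s["tool_rot"]); M=r.as_matrix()
    g=np.degrees(np.arctan2(M[1,1],M[0,1])); tilt=np.degrees(np.arccos(-M[2,2]))
    az=np.degrees(np.arctan2(y if y is not None else p[1],x if x is not None else p[0]))
    a=0
    if jaw is not None:
        j=jaw
        while j-az>90: j-=180
        while j-az<=-90: j+=180
        a=-(j-g)
    M2=M@R.from_rotvec([0,0,a],degrees=True).as_matrix()
    q=np.array([p[i] if v is None else v for i,v in enumerate((x,y,z))])
    d=M2.T@(q-p)
    print("t %.2f pos %s jaw %.1f tilt %.2f width %.4f ft %s"%(s["time"],np.round(p,4),g,tilt,s["grip_width"],np.round(s["ft_force"],1)))
    print("turn z %.1f deg (%.1f rows) then shift mm %s"%(a,abs(a)/8.5,np.round(d*1000,1)))
    wr=np.array(M.T@R.from_rotvec([0,0,0]).as_matrix()@np.array([0,0,-1.])); ax=np.cross([0,0,1.],wr); print("tilt fix rotvec(tool) deg",np.round(np.degrees(ax),2))
E
python3 - <<'E'
from h import *
from m import t,s
for u,v in((293,172),(327,173),(340,181)): print(np.round(px2w(t,u,v,.02),3))
for u,v in((297,185),(325,180),(294,180)): print("s",np.round(px2w(s,u,v,.0),3))
plan(.6015,-.0015,.2,59); plan(.6015,-.0015,.2,-31)
E
```

```text
[0.698 0.089 0.02 ]
[ 0.689 -0.034  0.02 ]
[ 0.657 -0.079  0.02 ]
s [0.714 0.068 0.   ]
s [ 0.699 -0.017  0.   ]
s [ 0.74   0.067 -0.   ]
t 0.20 pos [ 0.1889 -0.6476  0.1969] jaw -73.7 tilt 0.07 width 0.0869 ft [ 0.9  0.1 -0.1]
turn z -132.7 deg (15.6 rows) then shift mm [-20.9 766.4  -2.5]
tilt fix rotvec(tool) deg [-0.07  0.    0.  ]
t 0.20 pos [ 0.1889 -0.6476  0.1969] jaw -73.7 tilt 0.07 width 0.0869 ft [ 0.9  0.1 -0.1]
turn z -42.7 deg (5.0 rows) then shift mm [766.4  20.9  -2.5]
tilt fix rotvec(tool) deg [-0.07  0.    0.  ]
```

Run:
```python
from h import *
from m import t,s
for z in(.06,.08,.1,.12): print(z,np.round(px2w(t,293,151,z),3),np.round(px2w(t,328,152,z),3), "case bottom",np.round(px2w(t,345,180,z),3))
crop(t,260,110,420,210,5,"pics/st.png"); crop(s,265,90,435,215,4.6,"pics/ss.png")
```

```text
0.06 [0.764 0.085 0.06 ] [ 0.754 -0.04   0.06 ] case bottom [ 0.649 -0.094  0.06 ]
0.08 [0.757 0.083 0.08 ] [ 0.748 -0.039  0.08 ] case bottom [ 0.644 -0.092  0.08 ]
0.1 [0.75  0.082 0.1  ] [ 0.741 -0.038  0.1  ] case bottom [ 0.638 -0.09   0.1  ]
0.12 [0.742 0.081 0.12 ] [ 0.734 -0.037  0.12 ] case bottom [ 0.633 -0.089  0.12 ]
```

View pics/st.png

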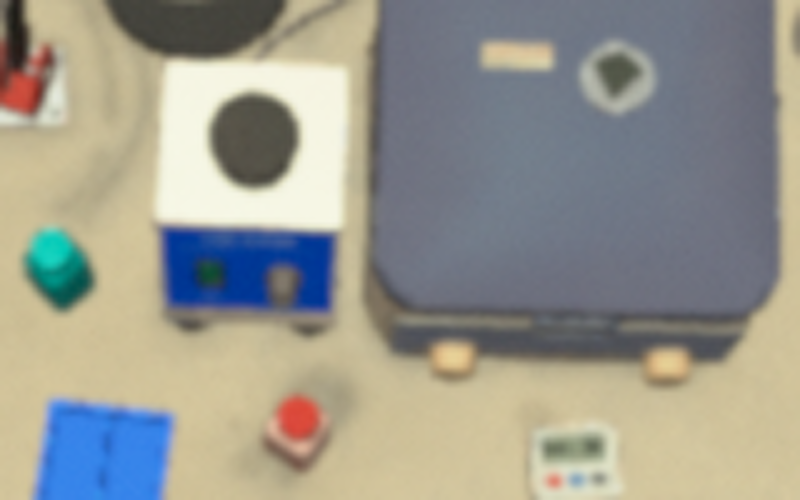

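View pics/ss.png

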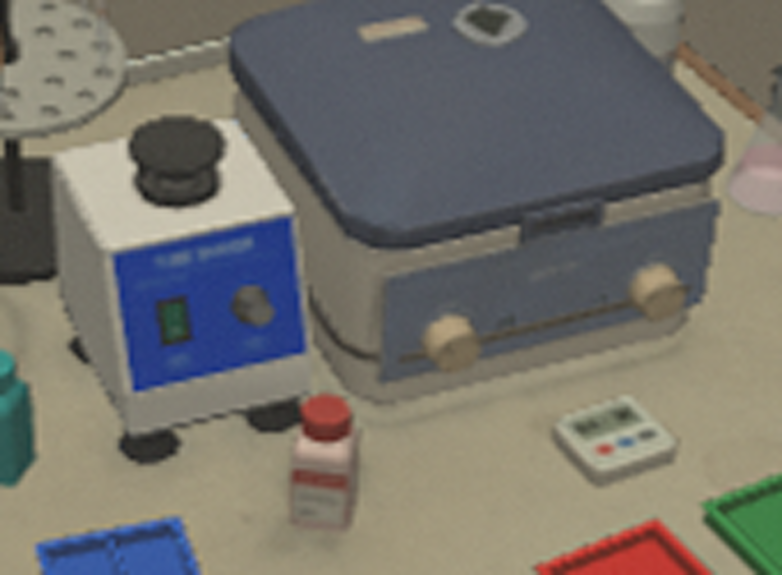

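Run:
```python
from h import *
from m import t,s
crop(t,510,270,640,370,5,"pics/grip.png")
p=np.array([.189,-.6475,.27])
for d in((0,0),(.27,-.96),(-.27,.96)): print(np.round((proj(t,p+.095*np.array([d[0],d[1],0]))-[510,270])*5))
```

```text
[268. 224.]
[425. 167.]
[109. 281.]
```

View pics/grip.png

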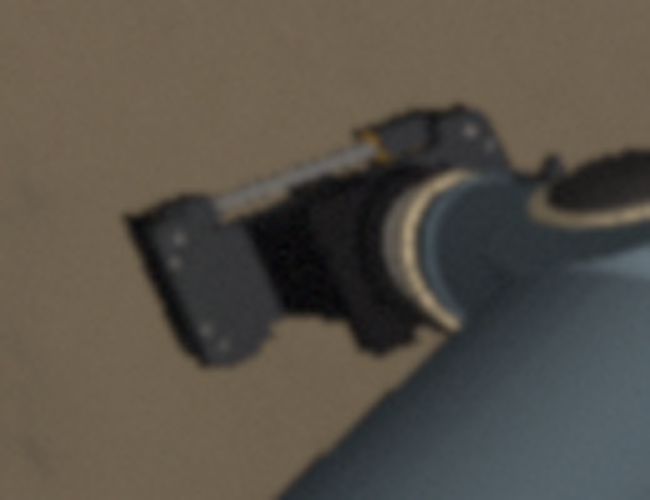

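Run:
```python
from h import *
plan(.6015,-.0015,.22)
```

```text
t 0.20 pos [ 0.1889 -0.6476  0.1969] jaw -73.7 tilt 0.07 width 0.0869 ft [ 0.9  0.1 -0.1]
turn z 0.0 deg (0.0 rows) then shift mm [ 577.  -504.8  -22.5]
tilt fix rotvec(tool) deg [-0.07  0.    0.  ]
```

```bash
python3 -m pendant '[[0,0.010,-0.009,-0.003,0,0,-5],[0,0.020,-0.018,-0.003,0,0,-5],[0,0.030,-0.026,-0.003,0,0,0],[0,0.030,-0.026,-0.003,0,0,0],[0,0.030,-0.026,-0.003,0,0,0],[0,0.030,-0.026,-0.002,0,0,0],[0,0.030,-0.026,-0.002,0,0,0],[0,0.030,-0.026,-0.002,0,0,0],[0,0.030,-0.026,0,0,0,0],[0,0.030,-0.026,0,0,0,0],[0,0.030,-0.026,0,0,0,0],[0,0.030,-0.026,0,0,0,0],[0,0.030,-0.026,0,0,0,0],[0,0.030,-0.026,0,0,0,0],[0,0.030,-0.026,0,0,0,0],[0,0.030,-0.026,0,0,0,0],[0,0.020,-0.018,0,0,0,0],[0,0.010,-0.009,0,0,0,0],[0,0,0,0,0,0,0],[0,0,0,0,0,0,0]]'
python3 - <<'E'
from h import *
plan(.6015,-.0015,.20,59)
E
```

```text
time: 2.2
tool_pos: [0.4385, -0.0634, 0.2184]
tool_rot: [0.974, 0.227, -0.0, 0.0]
ft_force: [-0.1, 0.1, -0.2]
grip_width: 0.0868
t 2.20 pos [ 0.4385 -0.0634  0.2184] jaw -63.7 tilt 0.04 width 0.0868 ft [-0.1  0.1 -0.2]
turn z -122.7 deg (14.4 rows) then shift mm [-107.9  137.    18.3]
tilt fix rotvec(tool) deg [ 0.01  0.04 -0.  ]
```

```bash
python3 -m pendant '[[0,0,0,0,0,0,-8.18],[0,0,0,0,0,0,-8.18],[0,0,0,0,0,0,-8.18],[0,0,0,0,0,0,-8.18],[0,0,0,0,0,0,-8.18],[0,0,0,0,0,0,-8.18],[0,0,0,0,0,0,-8.18],[0,0,0,0,0,0,-8.18],[0,0,0,0,0,0,-8.18],[0,0,0,0,0,0,-8.18],[0,0,0,0,0,0,-8.18],[0,0,0,0,0,0,-8.18],[0,0,0,0,0,0,-8.18],[0,0,0,0,0,0,-8.18],[0,0,0,0,0,0,-8.18]]' 
python3 -m pendant '[[0,-0.015,0.019,0.002,0,0,0],[0,-0.026,0.033,0.004,0,0,0],[0,-0.026,0.033,0.004,0,0,0],[0,-0.026,0.033,0.004,0,0,0],[0,-0.015,0.019,0.004,0,0,0],[0,0,0,0,0,0,0],[0,0,0,0,0,0,0]]'
python3 - <<'E'
from h import *
plan(.6015,-.0015,.023,59)
c=camera("top"); crop(c,250,130,410,250,5,"pics/r1.png")
E
```

```text
time: 3.7
tool_pos: [0.4382, -0.0646, 0.2184]
tool_rot: [0.266, 0.964, -0.0, -0.0]
ft_force: [0.2, -0.8, 0.6]
grip_width: 0.0872
time: 4.4
tool_pos: [0.6014, -0.0026, 0.1997]
tool_rot: [0.268, 0.963, -0.001, -0.001]
ft_force: [-0.1, -0.5, 0.8]
grip_width: 0.0869
t 4.40 pos [ 0.6014 -0.0026  0.1997] jaw 58.9 tilt 0.12 width 0.0869 ft [-0.1 -0.5  0.8]
turn z -0.1 deg (0.0 rows) then shift mm [  0.2   1.2 176.7]
tilt fix rotvec(tool) deg [-0.09 -0.08  0.  ]
```

View pics/r1.png

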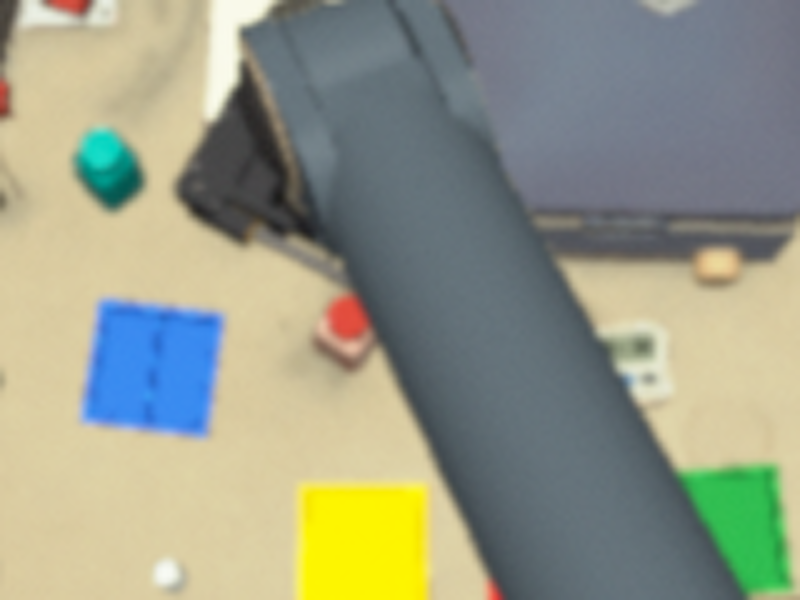

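```bash
python3 -m pendant '[[0,0,0.001,0.015,0,0,0],[0,0,0,0.025,0,0,0],[0,0,0,0.025,0,0,0],[0,0,0,0.015,0,0,0],[0,0,0,0,0,0,0]]'
python3 - <<'E'
from h import *
plan(.6015,-.0015,.024,59)
c=camera("side"); crop(c,200,30,440,210,3.3,"pics/r2.png")
E
```

```text
time: 4.95
tool_pos: [0.6002, -0.0013, 0.1181]
tool_rot: [0.268, 0.963, -0.001, -0.002]
ft_force: [-0.6, 0.2, 0.0]
grip_width: 0.0871
t 4.95 pos [ 0.6002 -0.0013  0.1181] jaw 58.9 tilt 0.28 width 0.0871 ft [-0.6  0.2  0. ]
turn z -0.1 deg (0.0 rows) then shift mm [-1.6  0.8 94.1]
tilt fix rotvec(tool) deg [-0.18 -0.22  0.  ]
```

View pics/r2.png

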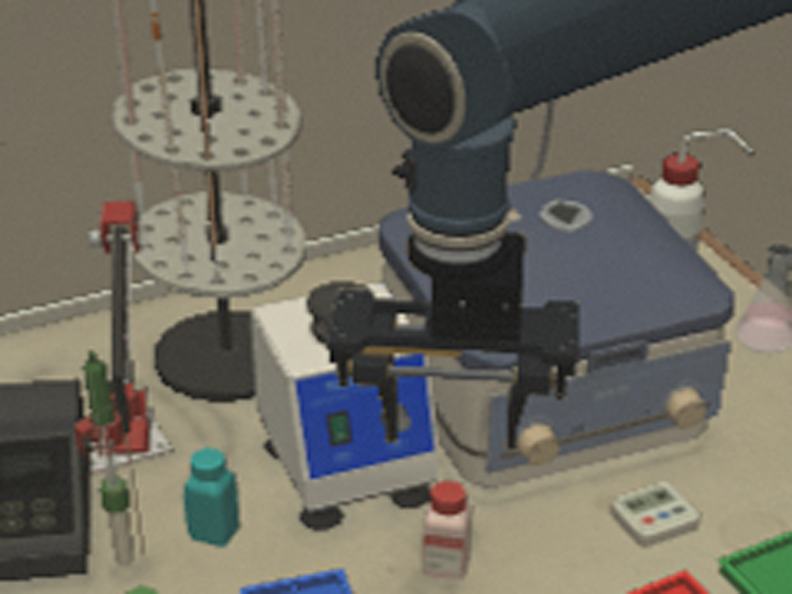

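The gripper hangs upright over the bottle at crop pixel (447,530), clear of the shaker and the case, so I'll lower it and grip.

```bash
python3 -m pendant '[[0,-0.001,0.001,0.015,0,0,0],[0,0,0,0.018,0,0,0],[0,0,0,0.018,0,0,0],[0,0,0,0.018,0,0,0],[0,0,0,0.015,0,0,0],[0,0,0,0.010,0,0,0],[0,0,0,0,0,0,0]]'
python3 - <<'E'
from h import *
plan(.6015,-.0015,.024,59)
c=camera("side"); crop(c,270,130,390,220,6,"pics/r3.png")
E
```

```text
time: 5.7
tool_pos: [0.6031, 0.0, 0.0253]
tool_rot: [0.268, 0.964, -0.0, -0.001]
ft_force: [-0.5, 0.1, -0.8]
grip_width: 0.0871
t 5.70 pos [0.6031 0.     0.0253] jaw 59.0 tilt 0.11 width 0.0871 ft [-0.5  0.1 -0.8]
turn z -0.0 deg (0.0 rows) then shift mm [ 0.6 -2.1  1.3]
tilt fix rotvec(tool) deg [-0.06 -0.09  0.  ]
```

View pics/r3.png

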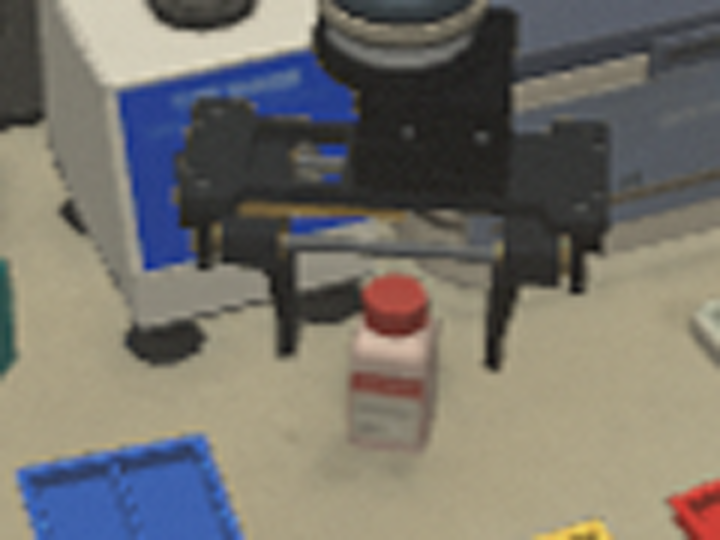

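```bash
cat >> ov.py <<'E'
def tipbox(s_):
    p=np.array(s_["tool_pos"]);M=__import__("scipy.spatial.transform",fromlist=["R"]).Rotation.from_quat(s_["tool_rot"]).as_matrix(); w=s_["grip_width"]/2
    out=[]
    for sg in(1,-1):
        q=[[a,sg*b,0] for a,b in((.0095,w),(.0095,w+.012),(-.0095,w+.012),(-.0095,w),(.0095,w))]
        out.append(np.array(q)@M.T+p)
    return out
E
cat > rs.py <<'E'
import numpy as np
def rsq(x,y,z,w,yaw,r=.006):
    a=np.radians(yaw); R=np.array([[np.cos(a),-np.sin(a)],[np.sin(a),np.cos(a)]]); P=[]
    for i,(cx,cy) in enumerate([(1,1),(-1,1),(-1,-1),(1,-1)]):
        th=np.radians(np.linspace(0,90,8)+90*i); P.append(np.c_[cx*(w/2-r)+r*np.cos(th),cy*(w/2-r)+r*np.sin(th)])
    P=np.vstack(P+[P[0][:1]]); return np.c_[P@R.T+[x,y],np.full(len(P),z)]
E
python3 - <<'E'
from ov import *; from rs import rsq
c=camera("side"); st=get_state()
x,y=.6015,-.0015
cur=tipbox(st)+[ringp(x,y,.086,.0155),rsq(x,y,0,.038,-31),rsq(x,y,.055,.038,-31),rsq(x,y,.025,.038,-31)]
draw(c,cur,(300,160,370,212),11,"pics/r4.png")
c=camera("top"); draw(c,cur,(280,150,360,210),10,"pics/r5.png")
E
```

```text
(no output)
```

View pics/r4.png

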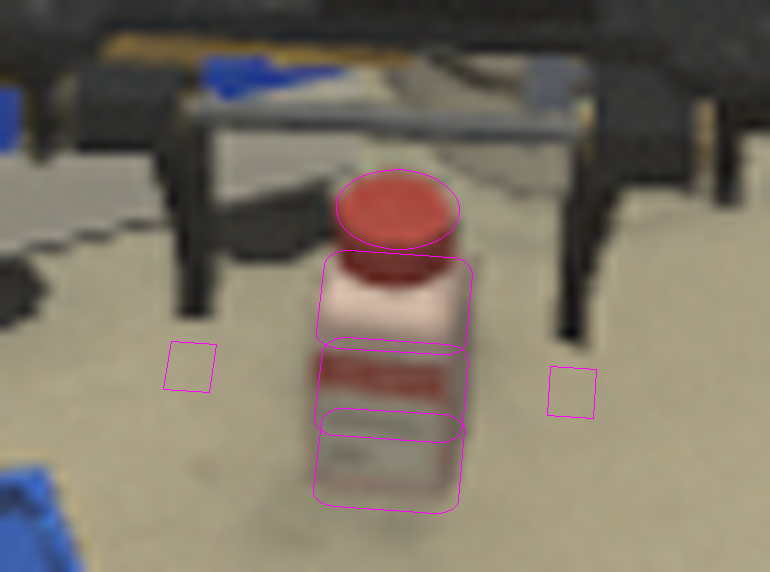

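View pics/r5.png

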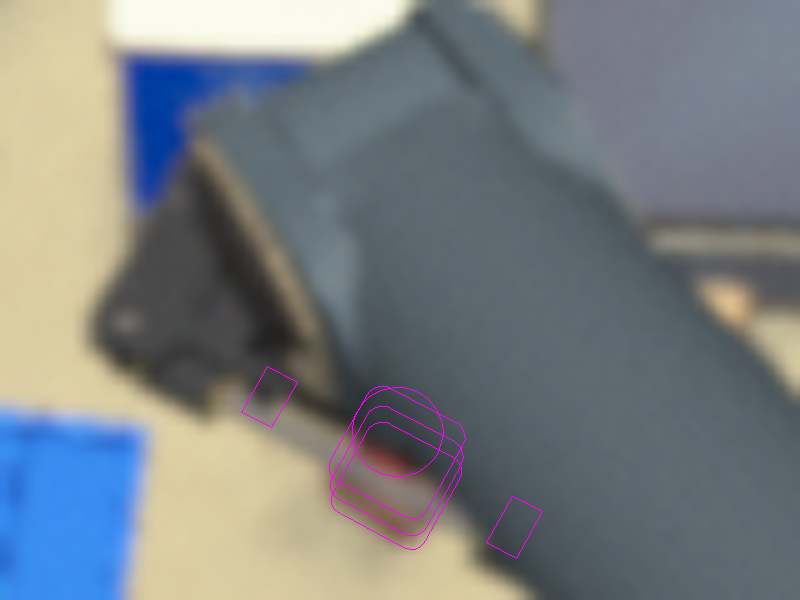

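Run:
```python
from ov import *; from h import R
c=camera("side"); st=get_state()
p=np.array(st["tool_pos"]);M=R.from_quat(st["tool_rot"]).as_matrix()
cur=tipbox(st)
for zz in (-.07,-.019):
  cur.append(np.array([[a,b,zz] for a,b in((.0375,.095),(-.0375,.095),(-.0375,-.095),(.0375,-.095),(.0375,.095))])@M.T+p if zz<-.05 else np.array([[0,-.0435,zz],[0,.0435,zz]])@M.T+p)
cur.append(np.array([[0,0,0],[0,0,-.1]])@M.T+p)
draw(c,cur,(280,110,390,215),5.7,"pics/r6.png")
for u,v in((195/11+300,318/11+160),(572/11+300,345/11+160)):
    print(px2w(c,u-.5,v-.5,.025),px2w(c,u-.5,v-.5,.044))
print([x.mean(0) for x in tipbox(st)])
```

```text
[0.64874609 0.03252939 0.025     ] [0.62919749 0.04175976 0.044     ]
[ 0.59678147 -0.05193742  0.025     ] [ 0.57834158 -0.04090485  0.044     ]
[array([0.62802552, 0.04275658, 0.02749896]), array([ 0.5780604 , -0.04027188,  0.02740555])]
```

View pics/r6.png

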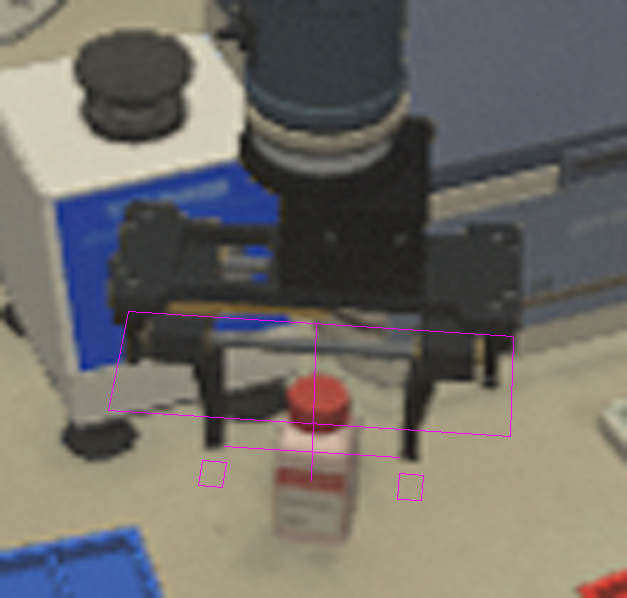

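The finger ends in the picture sit about 19 mm higher than the reported TCP projects. I'll check the height with a gentle touch on free bench before gripping anything.

```bash
python3 -m pendant '[[0,0,0,-0.03,0,0,0],[0,0,0,-0.04,0,0,0],[0,0,0,-0.03,0,0,0],[0,0,0,0,0,0,0]]'
python3 - <<'E'
from h import *
plan(.54,-.11,.03)
E
```

```text
time: 6.3
tool_pos: [0.6076, 0.001, 0.1323]
tool_rot: [0.268, 0.964, 0.001, 0.005]
ft_force: [0.8, -0.3, -0.0]
grip_width: 0.0868
t 6.30 pos [0.6076 0.001  0.1323] jaw 59.0 tilt 0.61 width 0.0868 ft [ 0.8 -0.3 -0. ]
turn z 0.0 deg (0.0 rows) then shift mm [   1.6 -130.5  101.6]
tilt fix rotvec(tool) deg [ 0.32  0.52 -0.  ]
```

```bash
python3 -m pendant '[[0,0,-0.03,0,0,0,0],[0,0,-0.04,0,0,0,0],[0,0,-0.04,0,0,0,0],[0,0,-0.02,0.01,0,0,0],[0,0,0,0.025,0,0,0],[0,0,0,0.03,0,0,0],[0,0,0,0.02,0,0,0],[0,0,0,0.01,0,0,0],[0,0,0,0,0,0,0],[0,0,0,0,0,0,0],[0,0,0,0,0,0,0]]'
python3 - <<'E'
from h import *
plan(.54,-.11,.03)
from ov import *
c=camera("side"); draw(c,tipbox(get_state()),(310,130,420,215),5.7,"pics/u1.png")
E
```

```text
time: 7.4
tool_pos: [0.5379, -0.1112, 0.0327]
tool_rot: [0.267, 0.964, 0.0, 0.001]
ft_force: [1.3, -0.5, -0.2]
grip_width: 0.0868
t 7.40 pos [ 0.5379 -0.1112  0.0327] jaw 59.0 tilt 0.13 width 0.0868 ft [ 1.3 -0.5 -0.2]
turn z 0.0 deg (0.0 rows) then shift mm [-1.2  2.1  2.7]
tilt fix rotvec(tool) deg [ 0.04  0.13 -0.  ]
```

View pics/u1.png

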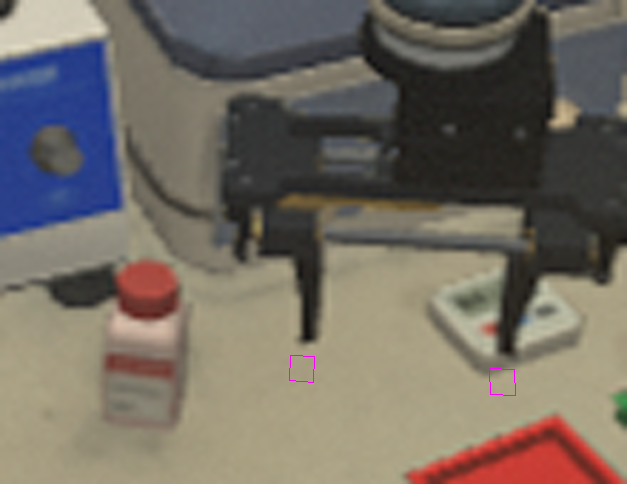

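```bash
python3 -m pendant '[[0,0.012,0.010,0,0,0,0],[0,0,0,0.003,0,0,0],[0,0,0,0.003,0,0,0],[0,0,0,0.003,0,0,0],[0,0,0,0.003,0,0,0],[0,0,0,0,0,0,0]]'
python3 -m pendant '[[0,0,0,0.003,0,0,0],[0,0,0,0.002,0,0,0],[0,0,0,0.002,0,0,0],[0,0,0,0,0,0,0]]'
```

```text
time: 8.05
tool_pos: [0.5313, -0.0968, 0.0189]
tool_rot: [0.268, 0.963, -0.0, -0.001]
ft_force: [0.3, 0.1, -0.3]
grip_width: 0.0873
time: 8.45
tool_pos: [0.5315, -0.0966, 0.0122]
tool_rot: [0.268, 0.964, -0.0, -0.0]
ft_force: [0.5, -0.3, -0.1]
grip_width: 0.087
```

```bash
python3 -m pendant '[[0,0,0,0.003,0,0,0],[0,0,0,0.002,0,0,0],[0,0,0,0.002,0,0,0],[0,0,0,0,0,0,0]]'
python3 - <<'E'
from h import *
from ov import *
c=camera("side"); draw(c,tipbox(get_state()),(310,130,420,215),5.7,"pics/u2.png")
E
```

```text
time: 8.85
tool_pos: [0.5315, -0.0965, 0.0052]
tool_rot: [0.268, 0.964, -0.0, -0.0]
ft_force: [-0.0, -0.6, -1.0]
grip_width: 0.0871
```

View pics/u2.png

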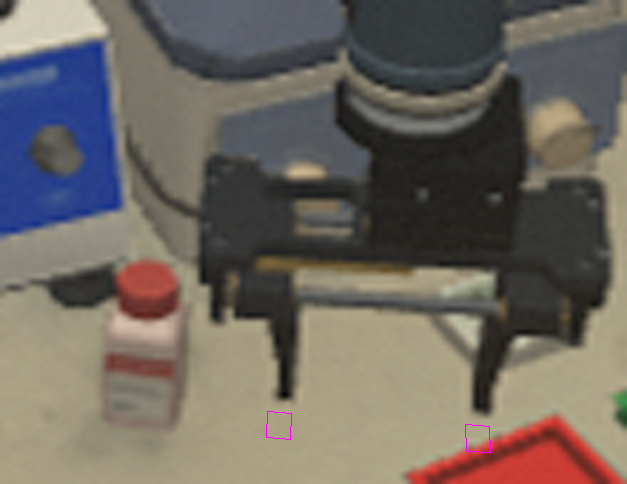

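```bash
python3 -m pendant '[[0,0,0,0.002,0,0,0],[0,0,0,0.002,0,0,0],[0,0,0,0,0,0,0]]';python3 -m pendant '[[0,0,0,0.002,0,0,0],[0,0,0,0.001,0,0,0],[0,0,0,0,0,0,0]]'
```

```text
time: 9.2
tool_pos: [0.5315, -0.0965, 0.0013]
tool_rot: [0.268, 0.964, -0.0, -0.0]
ft_force: [-0.6, -0.7, 0.1]
grip_width: 0.087
time: 9.5
tool_pos: [0.5316, -0.0965, -0.0016]
tool_rot: [0.268, 0.964, -0.0, -0.0]
ft_force: [0.1, 0.6, 0.2]
grip_width: 0.0871
```

```bash
python3 -m pendant '[[0,0,0,0.003,0,0,0],[0,0,0,0.003,0,0,0],[0,0,0,0,0,0,0]]';python3 -m pendant '[[0,0,0,0.002,0,0,0],[0,0,0,0.002,0,0,0],[0,0,0,0,0,0,0]]'
```

```text
time: 9.8
tool_pos: [0.5313, -0.0965, -0.008]
tool_rot: [0.268, 0.964, -0.0, -0.0]
ft_force: [-0.2, -0.3, -0.6]
grip_width: 0.0873
time: 10.1
tool_pos: [0.5315, -0.0965, -0.0117]
tool_rot: [0.268, 0.964, -0.0, -0.0]
ft_force: [0.7, -0.5, 0.4]
grip_width: 0.0871
```

```bash
python3 -m pendant '[[0,0,0,0.001,0,0,0],[0,0,0,0.001,0,0,0],[0,0,0,0,0,0,0]]';python3 -m pendant '[[0,0,0,0.001,0,0,0],[0,0,0,0.001,0,0,0],[0,0,0,0,0,0,0]]'
```

```text
time: 10.4
tool_pos: [0.5317, -0.0966, -0.0135]
tool_rot: [0.268, 0.964, -0.0, 0.0]
ft_force: [0.4, -0.4, 0.5]
grip_width: 0.0868
time: 10.7
tool_pos: [0.5316, -0.0966, -0.0156]
tool_rot: [0.268, 0.964, -0.0, -0.0]
ft_force: [0.2, -0.4, -1.3]
grip_width: 0.0876
```

```bash
for i in 1 2 ; do python3 -m pendant '[[0,0,0,0.001,0,0,0],[0,0,0,0,0,0,0]]'; done
python3 - <<'E'
from h import *
from ov import *
c=camera("side"); draw(c,tipbox(get_state()),(310,130,420,215),5.7,"pics/u3.png")
E
```

```text
time: 10.9
tool_pos: [0.5316, -0.0965, -0.0166]
tool_rot: [0.268, 0.964, -0.0, -0.0]
ft_force: [0.3, 0.4, 0.6]
grip_width: 0.0869
time: 11.1
tool_pos: [0.5316, -0.0966, -0.0176]
tool_rot: [0.268, 0.964, -0.0, -0.0]
ft_force: [0.4, 0.4, 0.2]
grip_width: 0.0872
```

View pics/u3.png

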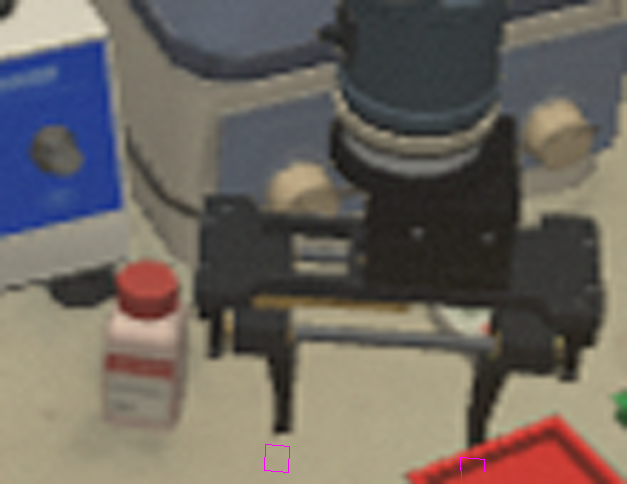

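```bash
for i in 1 2 3; do python3 -m pendant '[[0,0,0,0.001,0,0,0],[0,0,0,0,0,0,0]]'| egrep "pos|force"; done
```

```text
tool_pos: [0.5316, -0.0966, -0.0186]
ft_force: [0.3, -0.2, 0.0]
tool_pos: [0.5316, -0.0965, -0.0195]
ft_force: [-0.5, 0.3, -0.2]
tool_pos: [0.5316, -0.0965, -0.0206]
ft_force: [0.0, 0.2, 0.1]
```

```bash
for i in 1 2 3; do python3 -m pendant '[[0,0,0,0.001,0,0,0],[0,0,0,0,0,0,0]]'| egrep "pos|force"; done;  python3 - <<'E'
from h import *
from ov import *
c=camera("side"); st=get_state(); draw(c,tipbox(st),(345,185,405,225),13,"pics/u4.png")
E
```

```text
tool_pos: [0.5316, -0.0965, -0.0216]
ft_force: [0.4, 0.2, -0.4]
tool_pos: [0.5316, -0.0965, -0.0226]
ft_force: [0.2, -0.0, 0.3]
tool_pos: [0.5316, -0.0965, -0.0236]
ft_force: [-0.5, -0.1, 0.5]
```

View pics/u4.png

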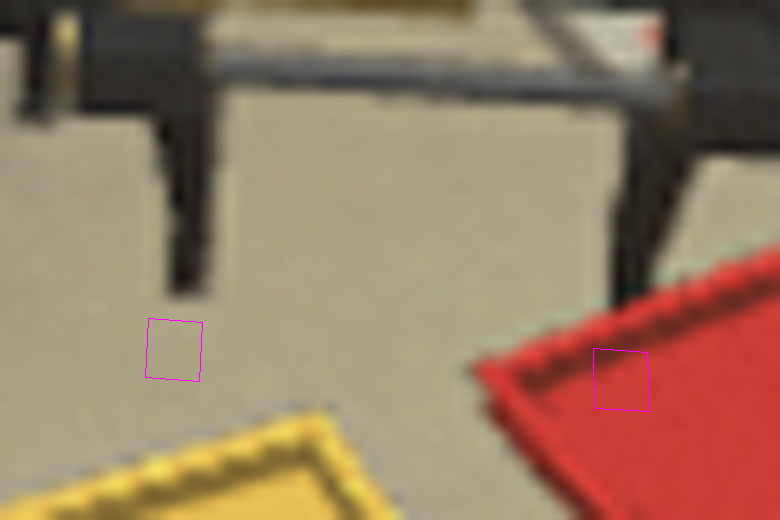

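Run:
```python
from h import *
c=camera("side")
for u,v in((359,207.4),(393.3,208.8)):
    for z in(-.0236,-.0036,0,.005,.01): print(u,v,z,np.round(px2w(c,u,v,z),4))
```

```text
359 207.4 -0.0236 [ 0.5706 -0.0653 -0.0236]
359 207.4 -0.0036 [ 0.5527 -0.054  -0.0036]
359 207.4 0 [ 0.5495 -0.0519  0.    ]
359 207.4 0.005 [ 0.545  -0.0491  0.005 ]
359 207.4 0.01 [ 0.5406 -0.0463  0.01  ]
393.3 208.8 -0.0236 [ 0.5224 -0.1527 -0.0236]
393.3 208.8 -0.0036 [ 0.5055 -0.1395 -0.0036]
393.3 208.8 0 [ 0.5025 -0.1372  0.    ]
393.3 208.8 0.005 [ 0.4983 -0.1339  0.005 ]
393.3 208.8 0.01 [ 0.4941 -0.1306  0.01  ]
```

```bash
for i in 1 2 3; do python3 -m pendant '[[0,0,0,0.001,0,0,0],[0,0,0,0,0,0,0]]'| egrep "pos|force"; done
```

```text
tool_pos: [0.5317, -0.0965, -0.0245]
ft_force: [0.4, -0.4, -0.1]
tool_pos: [0.5318, -0.0965, -0.0246]
ft_force: [-2.5, -0.6, 9.0]
tool_pos: [0.5318, -0.0966, -0.0246]
ft_force: [-5.0, -0.7, 17.5]
```

Contact came at a reading of −0.0246, and the pictures agree. So the reported z is 24.6 mm too low while xy matches, and I'll build that offset into the helper.

```bash
sed -i 's/p=np.array(s\["tool_pos"\]); r=/p=np.array(s["tool_pos"])+[0,0,ZO]; r=/; s/^def plan/ZO=.0246\ndef plan/' h.py; sed -i 's/p=np.array(s_\["tool_pos"\])/p=np.array(s_["tool_pos"])+[0,0,.0246]/' ov.py
python3 -m pendant '[[0,0,0,-0.02,0,0,0],[0,0,0,-0.04,0,0,0],[0,0,0,-0.04,0,0,0],[0,0,0,-0.02,0,0,0],[0,0,0,0,0,0,0],[0,0,0,0,0,0,0]]'
python3 - <<'E'
from h import *
plan(.6015,-.0015,.13,59)
E
```

```text
time: 13.65
tool_pos: [0.5314, -0.0968, 0.0934]
tool_rot: [0.268, 0.963, -0.0, 0.0]
ft_force: [-0.3, -0.5, -0.7]
grip_width: 0.0868
t 13.65 pos [ 0.5314 -0.0968  0.118 ] jaw 58.9 tilt 0.03 width 0.0868 ft [-0.3 -0.5 -0.7]
turn z -0.1 deg (0.0 rows) then shift mm [-11.  117.8 -12. ]
tilt fix rotvec(tool) deg [-0.03  0.01  0.  ]
```

```bash
python3 -m pendant '[[0,-0.002,0.02,-0.008,0,0,0],[0,-0.003,0.032,-0.004,0,0,0],[0,-0.003,0.033,0,0,0,0],[0,-0.003,0.033,0,0,0,0],[0,0,0,0,0,0,0],[0,0,0,0,0,0,0],[0,0,0,0.015,0,0,0],[0,0,0,0.025,0,0,0],[0,0,0,0.025,0,0,0],[0,0,0,0.02,0,0,0],[0,0,0,0.01,0,0,0],[0,0,0,0,0,0,0],[0,0,0,0,0,0,0]]'
python3 - <<'E'
from h import *
plan(.6015,-.0015,.024,59)
from ov import *; from rs import rsq
c=camera("side"); st=get_state(); x,y=.6015,-.0015
draw(c,tipbox(st)+[rsq(x,y,0,.038,-31)],(300,150,370,212),10,"pics/v1.png")
E
```

```text
time: 14.95
tool_pos: [0.602, -0.0016, 0.0107]
tool_rot: [0.268, 0.963, -0.0, 0.0]
ft_force: [0.1, 0.5, 0.5]
grip_width: 0.0871
t 14.95 pos [ 0.602  -0.0016  0.0353] jaw 58.9 tilt 0.01 width 0.0871 ft [0.1 0.5 0.5]
turn z -0.1 deg (0.0 rows) then shift mm [ 0.5 -0.2 11.3]
tilt fix rotvec(tool) deg [ 0.    0.01 -0.  ]
```

View pics/v1.png

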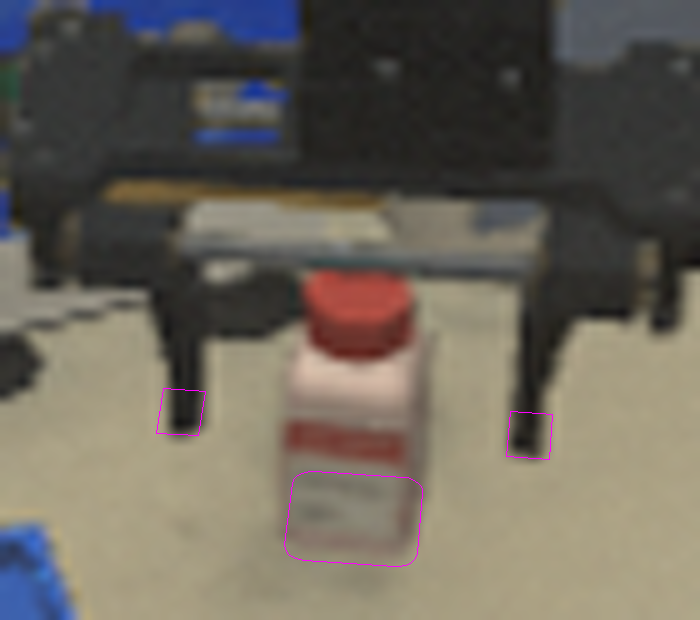

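```bash
python3 -m pendant '[[0,0,0,0.008,0,0,0],[0,0,0,0.003,0,0,0],[0,0,0,0,0,0,0],[0.3,0,0,0,0,0,0],[0.45,0,0,0,0,0,0],[0.6,0,0,0,0,0,0],[0.7,0,0,0,0,0,0],[0.8,0,0,0,0,0,0],[0.9,0,0,0,0,0,0],[0.9,0,0,0,0,0,0]]' 20
python3 - <<'E'
from h import *
plan(.447,-.135,.2)
E
```

```text
time: 16.0
tool_pos: [0.602, -0.0011, -0.0004]
tool_rot: [0.268, 0.964, -0.0, 0.0]
ft_force: [-0.1, -0.6, 0.4]
grip_width: 0.0391
t 16.00 pos [ 0.602  -0.0011  0.0242] jaw 59.0 tilt 0.01 width 0.0391 ft [-0.1 -0.6  0.4]
turn z 0.0 deg (0.0 rows) then shift mm [  63.8 -194.6 -175.8]
tilt fix rotvec(tool) deg [-0.    0.01  0.  ]
```

```bash
python3 -m pendant '[[0.9,0,0,-0.01,0,0,0],[0.9,0,0,-0.02,0,0,0],[0.9,0,0,-0.025,0,0,0],[0.9,0,0,-0.025,0,0,0],[0.9,0.004,-0.012,-0.015,0,0,0],[0.9,0.008,-0.026,-0.005,0,0,0],[0.9,0.010,-0.030,0,0,0,0],[0.9,0.010,-0.030,0,0,0,0],[0.9,0.010,-0.030,0,0,0,0],[0.9,0.010,-0.030,0,0,0,0],[0.9,0.008,-0.025,0,0,0,0],[0.9,0.004,-0.012,0,0,0,0],[0.9,0,0,0,0,0,0],[0.9,0,0,0,0,0,0],[0.9,0,0,0,0,0,0]]'
python3 - <<'E'
from h import *
plan(.447,-.135,.0285)
c=camera("side"); crop(c,320,100,460,240,4.2,"pics/v2.png")
E
```

```text
time: 17.5
tool_pos: [0.4481, -0.134, 0.0999]
tool_rot: [0.267, 0.964, 0.001, 0.001]
ft_force: [-0.1, -0.1, -0.5]
grip_width: 0.0393
t 17.50 pos [ 0.4481 -0.134   0.1245] jaw 59.1 tilt 0.10 width 0.0393 ft [-0.1 -0.1 -0.5]
turn z 0.0 deg (0.0 rows) then shift mm [ 0.5 -1.6 96. ]
tilt fix rotvec(tool) deg [ 0.08  0.06 -0.  ]
```

View pics/v2.png

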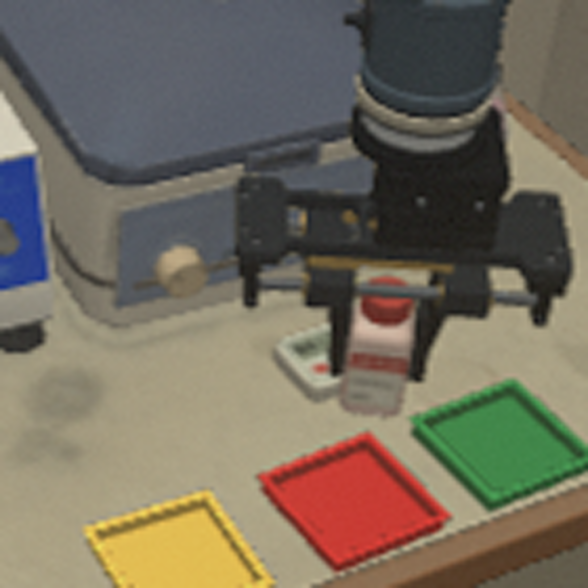

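```bash
python3 -m pendant '[[0.9,0,-0.001,0.015,0,0,0],[0.9,0,0,0.025,0,0,0],[0.9,0,0,0.025,0,0,0],[0.9,0,0,0.015,0,0,0],[0.9,0,0,0.008,0,0,0],[0.9,0,0,0.004,0,0,0],[0.9,0,0,0,0,0,0],[0.9,0,0,0,0,0,0]]'
python3 - <<'E'
from h import *
plan(.447,-.135,.0275)
c=camera("side"); crop(c,350,150,450,250,6,"pics/v3.png")
E
```

```text
time: 18.35
tool_pos: [0.4469, -0.136, 0.0082]
tool_rot: [0.267, 0.964, 0.0, 0.001]
ft_force: [-0.0, 0.3, -0.7]
grip_width: 0.0395
t 18.35 pos [ 0.4469 -0.136   0.0328] jaw 59.0 tilt 0.08 width 0.0395 ft [-0.   0.3 -0.7]
turn z 0.0 deg (0.0 rows) then shift mm [0.4 0.9 5.3]
tilt fix rotvec(tool) deg [ 0.02  0.08 -0.  ]
```

View pics/v3.png

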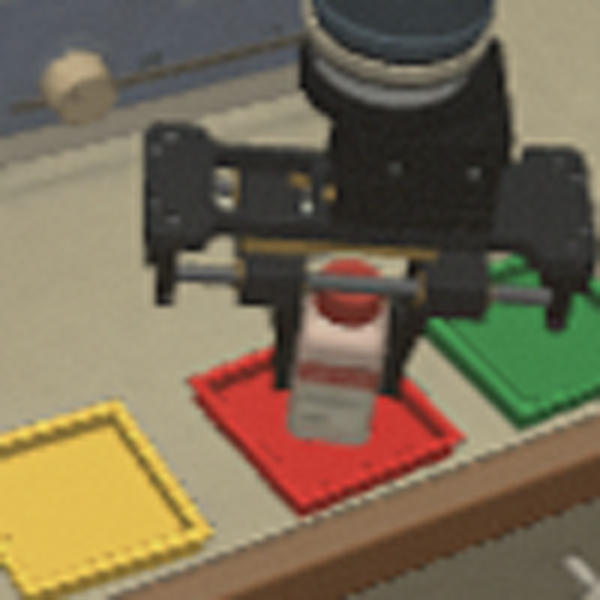

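```bash
python3 -m pendant '[[0.9,0,0,0.002,0,0,0],[0.9,0,0,0.0015,0,0,0],[0.9,0,0,0,0,0,0]]'|egrep "pos|force"; for i in 1 2 3; do python3 -m pendant '[[0.9,0,0,0.001,0,0,0],[0.9,0,0,0,0,0,0]]'|egrep "pos|force"; done
```

```text
tool_pos: [0.446, -0.1362, 0.0041]
ft_force: [-0.2, 0.3, -0.9]
tool_pos: [0.446, -0.1361, 0.003]
ft_force: [0.5, 0.6, -1.4]
tool_pos: [0.4462, -0.1361, 0.0025]
ft_force: [-1.1, -0.8, 4.3]
tool_pos: [0.4467, -0.1365, 0.0023]
ft_force: [-3.2, 0.1, 12.1]
```

```bash
python3 -m pendant '[[0.9,0,0,-0.0012,0,0,0],[0.5,0,0,0,0,0,0],[0.4,0,0,0,0,0,0],[0.2,0,0,0,0,0,0],[0.2,0,0,0,0,0,0],[0.1,0,0,0,0,0,0],[0.1,0,0,-0.01,0,0,0],[0.1,0,0,-0.02,0,0,0],[0.1,0,0,-0.035,0,0,0],[0.1,0,0,-0.04,0,0,0],[0.1,0,0,-0.03,0,0,0],[0.1,0,0,-0.01,0,0,0],[0.1,0,0,0,0,0,0],[0.1,0,0,0,0,0,0]]'
python3 - <<'E'
from h import *
plan(.5885,.272,.17)
plan(.5885,.272,.17,27)
plan(.5885,.272,.17,27-90)
c=camera("side"); crop(c,350,130,470,250,5,"pics/v4.png")
E
```

```text
time: 20.7
tool_pos: [0.4452, -0.1361, 0.1465]
tool_rot: [0.268, 0.964, -0.0, -0.001]
ft_force: [-0.1, 0.8, -0.7]
grip_width: 0.0782
t 20.70 pos [ 0.4452 -0.1361  0.1711] jaw 58.9 tilt 0.09 width 0.0782 ft [-0.1  0.8 -0.7]
turn z 0.0 deg (0.0 rows) then shift mm [ 87.7 423.5   0.9]
tilt fix rotvec(tool) deg [-0.04 -0.08  0.  ]
t 20.70 pos [ 0.4452 -0.1361  0.1711] jaw 58.9 tilt 0.09 width 0.0782 ft [-0.1  0.8 -0.7]
turn z 31.9 deg (3.8 rows) then shift mm [298.5 313.    0.9]
tilt fix rotvec(tool) deg [-0.04 -0.08  0.  ]
t 20.70 pos [ 0.4452 -0.1361  0.1711] jaw 58.9 tilt 0.09 width 0.0782 ft [-0.1  0.8 -0.7]
turn z 121.9 deg (14.3 rows) then shift mm [ 313.  -298.5    0.9]
tilt fix rotvec(tool) deg [-0.04 -0.08  0.  ]
```

View pics/v4.png

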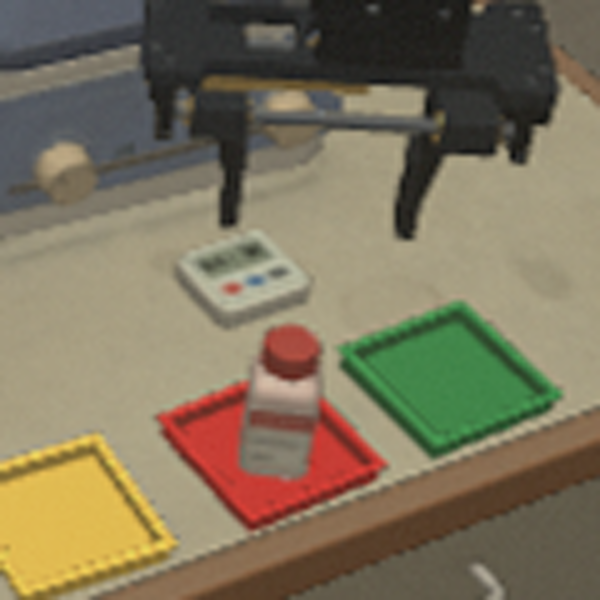

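Run:
```python
from h import *
from m import t,s
for z in(0,.05,.1): print(z,"side foot",np.round(px2w(s,237,201,z),3),"side top",np.round(px2w(s,234,175,z),3),"top",np.round(px2w(t,249,170,z),3),np.round(px2w(t,240,153,z),3))
crop(t,180,90,290,215,4.8,"pics/g1.png"); crop(s,130,80,290,250,3.5,"pics/g2.png")
```

```text
0 side foot [0.724 0.252 0.   ] side top [0.84  0.224 0.   ] top [0.719 0.252 0.   ] [0.786 0.285 0.   ]
0.05 side foot [0.67  0.264 0.05 ] side top [0.779 0.237 0.05 ] top [0.703 0.243 0.05 ] [0.768 0.275 0.05 ]
0.1 side foot [0.616 0.275 0.1  ] side top [0.719 0.25  0.1  ] top [0.688 0.234 0.1  ] [0.75  0.265 0.1  ]
```

View pics/g1.png

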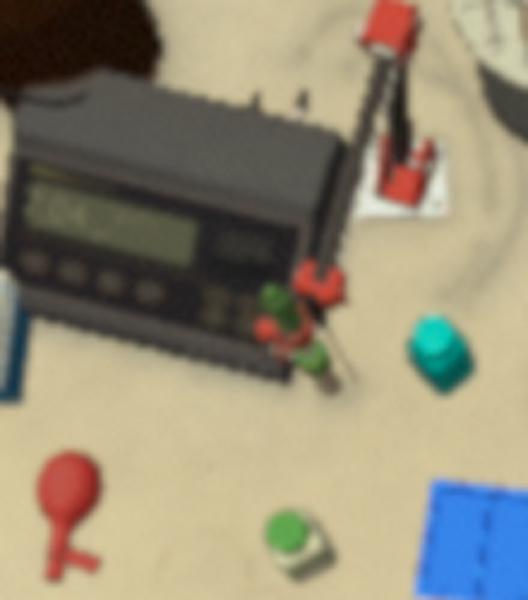

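View pics/g2.png

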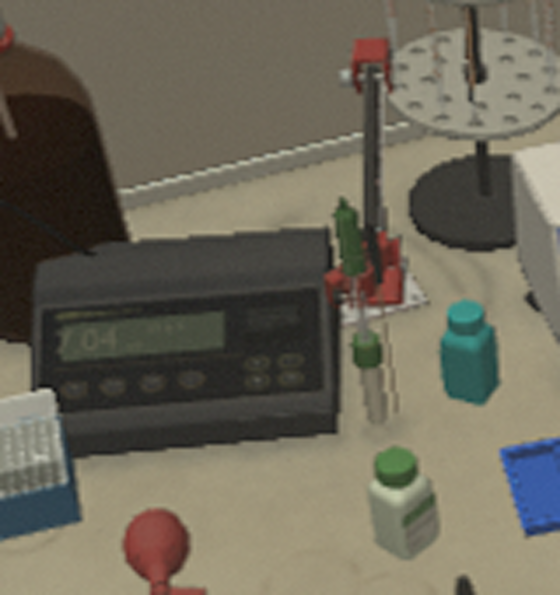

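```bash
python3 -m pendant '[[0,0.003,0.013,0,0,0,0],[0,0.006,0.028,0,0,0,0],[0,0.008,0.038,0,0,0,0],[0,0.008,0.038,0,0,0,0],[0,0.008,0.038,0,0,0,0],[0,0.008,0.038,0,0,0,0],[0,0.008,0.038,0,0,0,0],[0,0.008,0.038,0,0,0,0],[0,0.008,0.038,0,0,0,0],[0,0.008,0.038,0,0,0,0],[0,0.007,0.038,0,0,0,0],[0,0.005,0.028,0,0,0,0],[0,0.003,0.012,0,0,0,0],[0,0,0,0,0,0,0]]' | egrep "time|pos"
python3 -m pendant '[[0,0,0,0,0,0,8.1],[0,0,0,0,0,0,8.1],[0,0,0,0,0,0,8.1],[0,0,0,0,0,0,8.1],[0,0,0,0,0,0,8.1],[0,0,0,0,0,0,8.1],[0,0,0,0,0,0,8.1],[0,0,0,0,0,0,8.1],[0,0,0,0,0,0,8.1],[0,0,0,0,0,0,8.1],[0,0,0,0,0,0,8.1],[0,0,0,0,0,0,8.1],[0,0,0,0,0,0,8.1],[0,0,0,0,0,0,8.1],[0,0,0,0,0,0,8.1],[0,0,0,0,0,0,0]]' | egrep "time|pos"
python3 - <<'E'
from h import *
plan(.5885,.272,.036,-63)
E
```

```text
time: 22.15
tool_pos: [0.5875, 0.2734, 0.1454]
time: 23.75
tool_pos: [0.5885, 0.2691, 0.1467]
t 23.75 pos [0.5885 0.2691 0.1713] jaw -62.7 tilt 0.14 width 0.0867 ft [0.6 0.3 0.3]
turn z 0.3 deg (0.0 rows) then shift mm [  1.6  -2.8 135.3]
tilt fix rotvec(tool) deg [ 0.09  0.11 -0.  ]
```

```bash
python3 -m pendant '[[0,0.0015,-0.003,0.015,0,0,0],[0,0,0,0.025,0,0,0],[0,0,0,0.03,0,0,0],[0,0,0,0.03,0,0,0],[0,0,0,0.02,0,0,0],[0,0,0,0.012,0,0,0],[0,0,0,0,0,0,0],[0,0,0,0,0,0,0]]' | egrep "time|pos|force"
python3 - <<'E'
from h import *
plan(.5885,.272,.024,-63)
from ov import *; from rs import rsq
c=camera("side"); st=get_state(); x,y=.5885,.272
draw(c,tipbox(st)+[rsq(x,y,0,.038,27)],(205,170,285,245),8,"pics/w1.png")
E
```

```text
time: 24.55
tool_pos: [0.5891, 0.2752, 0.0155]
ft_force: [-0.0, 0.2, 0.1]
t 24.55 pos [0.5891 0.2752 0.0401] jaw -62.5 tilt 0.04 width 0.0869 ft [-0.   0.2  0.1]
turn z 0.5 deg (0.1 rows) then shift mm [-2.   2.6 16.1]
tilt fix rotvec(tool) deg [-0.01 -0.03  0.  ]
```

View pics/w1.png

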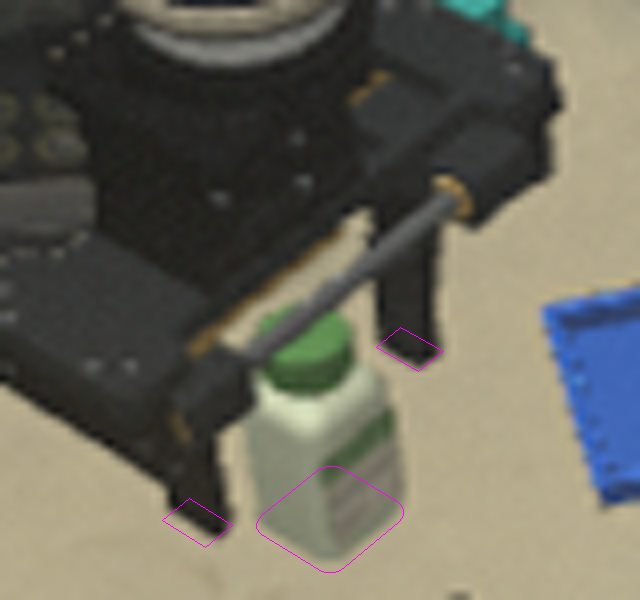

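```bash
python3 -m pendant '[[0,-0.002,0.002,0.008,0,0,0],[0,0,0,0.006,0,0,0],[0,0,0,0.002,0,0,0],[0,0,0,0,0,0,0],[0.3,0,0,0,0,0,0],[0.4,0,0,0,0,0,0],[0.5,0,0,0,0,0,0],[0.55,0,0,0,0,0,0],[0.6,0,0,0,0,0,0],[0.7,0,0,0,0,0,0],[0.9,0,0,0,0,0,0],[0.9,0,0,0,0,0,0]]' 20 | egrep "time|pos|force|width"
python3 - <<'E'
from h import *
plan(.452,-.257,.15)
E
```

```text
time: 25.8
tool_pos: [0.5879, 0.2724, -0.0008]
ft_force: [-0.2, -0.5, -0.3]
grip_width: 0.0377
t 25.80 pos [0.5879 0.2724 0.0238] jaw -62.5 tilt 0.01 width 0.0377 ft [-0.2 -0.5 -0.3]
turn z 0.0 deg (0.0 rows) then shift mm [-364.7  407.1 -126.1]
tilt fix rotvec(tool) deg [ 0.01 -0.    0.  ]
```

```bash
python3 -m pendant '[[0.9,0,0,-0.01,0,0,0],[0.9,0,0,-0.02,0,0,0],[0.9,0,0,-0.03,0,0,0],[0.9,-0.009,0.01,-0.03,0,0,0],[0.9,-0.018,0.02,-0.025,0,0,0],[0.9,-0.028,0.031,-0.012,0,0,0],[0.9,-0.028,0.031,0,0,0,0],[0.9,-0.028,0.031,0,0,0,0],[0.9,-0.028,0.031,0,0,0,0],[0.9,-0.028,0.031,0,0,0,0],[0.9,-0.028,0.031,0,0,0,0],[0.9,-0.028,0.031,0,0,0,0],[0.9,-0.028,0.031,0,0,0,0],[0.9,-0.028,0.031,0,0,0,0],[0.9,-0.028,0.031,0,0,0,0],[0.9,-0.028,0.032,0,0,0,0],[0.9,-0.02,0.024,0,0,0,0],[0.9,-0.01,0.012,0,0,0,0],[0.9,0,0,0,0,0,0],[0.9,0,0,0,0,0,0]]' | egrep "time|pos|force|width"
python3 - <<'E'
from h import *
plan(.452,-.257,.032)
c=camera("side"); crop(c,340,60,500,240,3.3,"pics/w2.png")
E
```

```text
time: 27.8
tool_pos: [0.4524, -0.2571, 0.1266]
ft_force: [0.6, 1.1, -0.4]
grip_width: 0.0376
t 27.80 pos [ 0.4524 -0.2571  0.1512] jaw -62.5 tilt 0.05 width 0.0376 ft [ 0.6  1.1 -0.4]
turn z 0.0 deg (0.0 rows) then shift mm [ -0.4  -0.2 119.2]
tilt fix rotvec(tool) deg [-0.01 -0.04  0.  ]
```

View pics/w2.png

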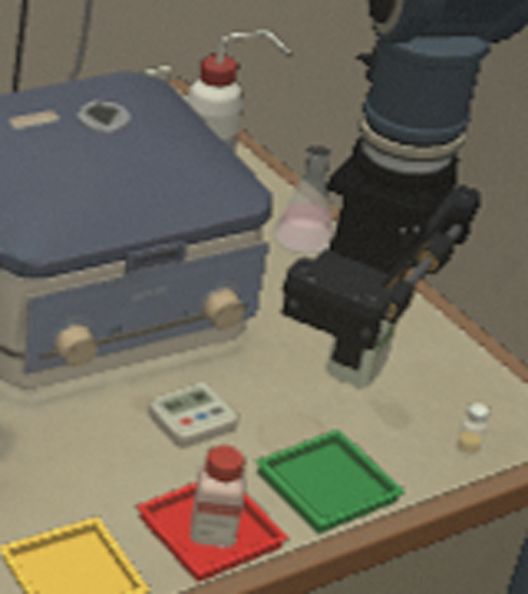

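```bash
python3 -m pendant '[[0.9,0,0,0.015,0,0,0],[0.9,0,0,0.025,0,0,0],[0.9,0,0,0.03,0,0,0],[0.9,0,0,0.025,0,0,0],[0.9,0,0,0.015,0,0,0],[0.9,0,0,0.008,0,0,0],[0.9,0,0,0,0,0,0],[0.9,0,0,0,0,0,0]]' | egrep "time|pos|force|width"
python3 - <<'E'
from h import *
plan(.452,-.257,.027)
c=camera("side"); crop(c,380,120,480,230,5,"pics/w3.png")
E
```

```text
time: 28.65
tool_pos: [0.4531, -0.2575, 0.0089]
ft_force: [0.4, -0.9, -0.9]
grip_width: 0.0378
t 28.65 pos [ 0.4531 -0.2575  0.0335] jaw -62.5 tilt 0.07 width 0.0378 ft [ 0.4 -0.9 -0.9]
turn z 0.0 deg (0.0 rows) then shift mm [-0.7 -0.9  6.5]
tilt fix rotvec(tool) deg [ 0.05 -0.06  0.  ]
```

View pics/w3.png

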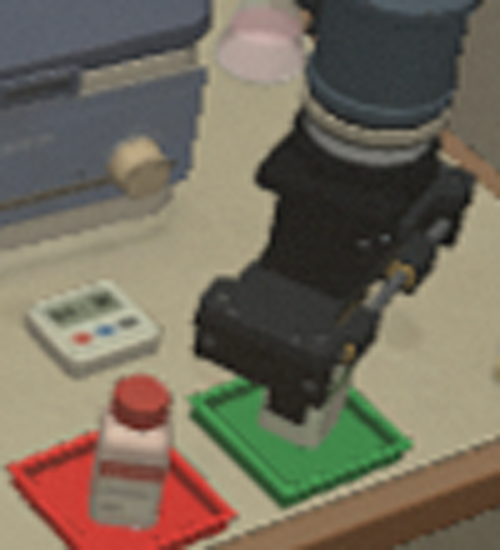

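```bash
python3 -m pendant '[[0.9,0,0,0.003,0,0,0],[0.9,0,0,0.002,0,0,0],[0.9,0,0,0,0,0,0]]'|egrep "pos|force"; for i in 1 2; do python3 -m pendant '[[0.9,0,0,0.001,0,0,0],[0.9,0,0,0,0,0,0]]'|egrep "pos|force"; done
```

```text
tool_pos: [0.4521, -0.2579, 0.0033]
ft_force: [-0.1, -0.2, -1.7]
tool_pos: [0.4521, -0.258, 0.0022]
ft_force: [-0.1, 0.2, -1.0]
tool_pos: [0.4522, -0.258, 0.0021]
ft_force: [-2.1, 0.8, 6.9]
```

```bash
python3 -m pendant '[[0.9,0,0,-0.0008,0,0,0],[0.5,0,0,0,0,0,0],[0.4,0,0,0,0,0,0],[0.2,0,0,0,0,0,0],[0.2,0,0,0,0,0,0],[0.1,0,0,0,0,0,0],[0.1,0,0,-0.01,0,0,0],[0.1,0,0,-0.02,0,0,0],[0.1,0,0,-0.035,0,0,0],[0.1,0,0,-0.04,0,0,0],[0.1,0,0,-0.03,0,0,0],[0.1,0,0,-0.01,0,0,0],[0.1,0,0,0,0,0,0],[0.1,0,0,0,0,0,0]]' | egrep "time|pos|force|width"
python3 - <<'E'
from h import *
plan(.445,.2695,.17); plan(.445,.2695,.17,20)
c=camera("side"); crop(c,350,130,470,250,5,"pics/w4.png")
E
```

```text
time: 30.8
tool_pos: [0.4513, -0.2575, 0.1462]
ft_force: [0.4, -0.3, 0.0]
grip_width: 0.0784
t 30.80 pos [ 0.4513 -0.2575  0.1708] jaw -62.5 tilt 0.10 width 0.0784 ft [ 0.4 -0.3  0. ]
turn z 0.0 deg (0.0 rows) then shift mm [ 237.5 -470.5    1.2]
tilt fix rotvec(tool) deg [-0.08  0.06  0.  ]
t 30.80 pos [ 0.4513 -0.2575  0.1708] jaw -62.5 tilt 0.10 width 0.0784 ft [ 0.4 -0.3  0. ]
turn z -82.5 deg (9.7 rows) then shift mm [497.4 174.3   1.2]
tilt fix rotvec(tool) deg [-0.08  0.06  0.  ]
```

View pics/w4.png

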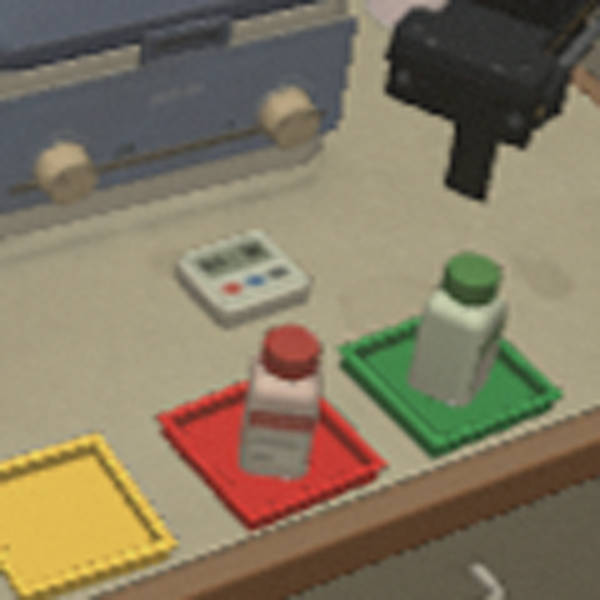

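```bash
python3 -m pendant '[[0,0,0,0,0,0,-7.5],[0,0,0,0,0,0,-7.5],[0,0,0,0,0,0,-7.5],[0,0,0,0,0,0,-7.5],[0,0,0,0,0,0,-7.5],[0,0,0,0,0,0,-7.5],[0,0,0,0,0,0,-7.5],[0,0.012,-0.002,0,0,0,0],[0,0.026,-0.005,0,0,0,0],[0,0.04,-0.0075,0,0,0,0],[0,0.045,-0.0085,0,0,0,0],[0,0.045,-0.0085,0,0,0,0],[0,0.045,-0.0085,0,0,0,0],[0,0.045,-0.0085,0,0,0,0],[0,0.045,-0.0085,0,0,0,0],[0,0.045,-0.0085,0,0,0,0],[0,0.045,-0.0085,0,0,0,0],[0,0.045,-0.0085,0,0,0,0],[0,0.04,-0.0075,0,0,0,0],[0,0.026,-0.005,0,0,0,0]]'| egrep "time|pos|force|width"
python3 -m pendant '[[0,0.014,-0.003,0,0,0,0],[0,0,0,0,0,0,0],[0,0,0,0,0,0,0]]' | egrep "time|pos|force|width"
python3 - <<'E'
from h import *
plan(.445,.2695,.11)
from ov import *
c=camera("side"); X=(.445,.2695)
draw(c,[ringp(*X,0,.0165),ringp(*X,.05,.0165),ringp(*X,.1,.0055)]+tipbox(get_state()),(215,170,315,285),5.2,"pics/d1.png")
E
```

```text
time: 32.85
tool_pos: [0.4442, 0.2589, 0.1462]
ft_force: [0.7, 0.5, 1.0]
grip_width: 0.087
time: 33.15
tool_pos: [0.4456, 0.2677, 0.1463]
ft_force: [1.0, 0.1, 0.3]
grip_width: 0.0871
t 33.15 pos [0.4456 0.2677 0.1709] jaw -10.1 tilt 0.13 width 0.0871 ft [1.  0.1 0.3]
turn z 0.0 deg (0.0 rows) then shift mm [ 1.8 -0.8 60.9]
tilt fix rotvec(tool) deg [-0.05  0.12  0.  ]
```

View pics/d1.png

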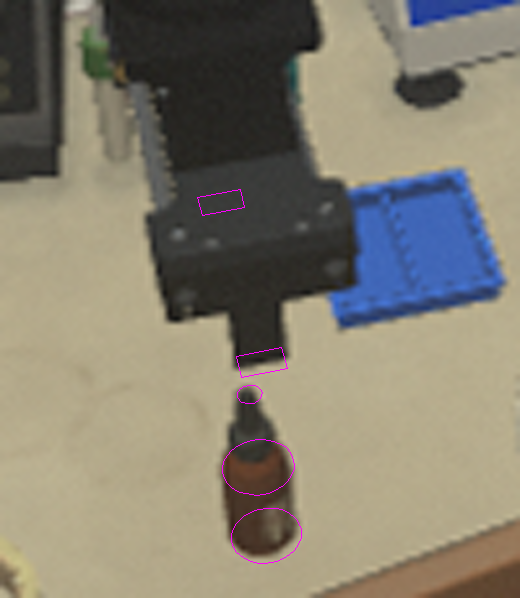

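```bash
python3 -m pendant '[[0,0.003,0,0.015,0,0,0],[0,0,0,0.025,0,0,0],[0,0,0,0.03,0,0,0],[0,0,0,0.03,0,0,0],[0,0,0,0.015,0,0,0],[0,0,0,0.01,0,0,0],[0,0,0,0,0,0,0],[0,0,0,0,0,0,0]]' | egrep "time|pos|force"
python3 - <<'E'
from h import *
plan(.446,.271,.033)
from ov import *
c=camera("side"); X=(.446,.271)
draw(c,[ringp(*X,0,.0165),ringp(*X,.05,.0165)]+tipbox(get_state()),(225,195,305,285),6.5,"pics/d2.png")
c=camera("top");draw(c,[ringp(*X,0,.0165),ringp(*X,.05,.0165)]+tipbox(get_state()),(215,205,275,265),9,"pics/d3.png")
E
```

```text
time: 34.0
tool_pos: [0.4471, 0.2725, 0.0227]
ft_force: [0.7, 0.5, 0.2]
t 34.00 pos [0.4471 0.2725 0.0473] jaw -10.1 tilt 0.08 width 0.0872 ft [0.7 0.5 0.2]
turn z 0.0 deg (0.0 rows) then shift mm [-1.7 -0.8 14.3]
tilt fix rotvec(tool) deg [ 0.06 -0.05  0.  ]
```

View pics/d2.png

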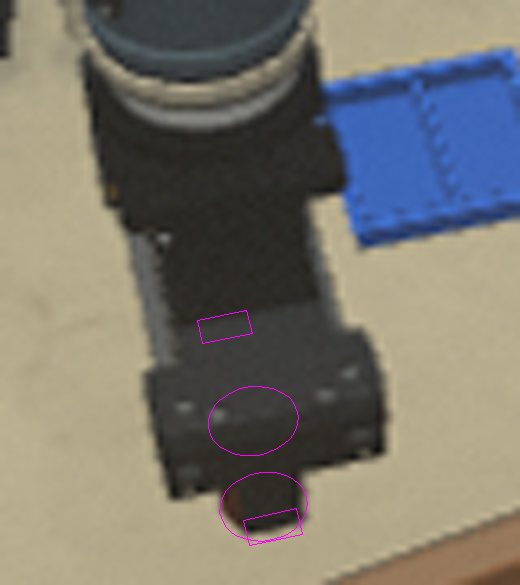

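View pics/d3.png

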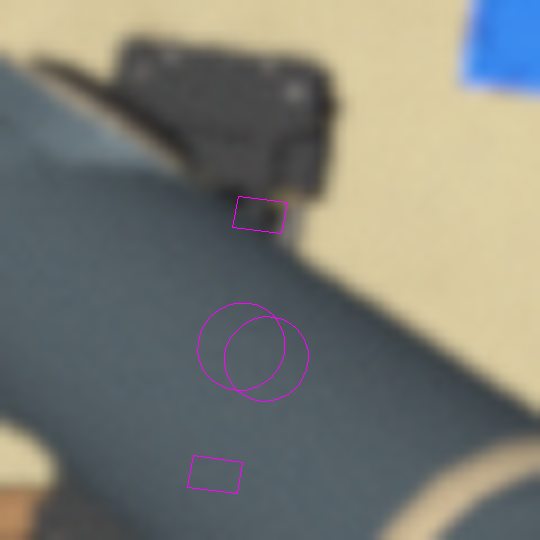

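```bash
python3 -m pendant '[[0,-0.0015,-0.001,0.007,0,0,0],[0,0,0,0.005,0,0,0],[0,0,0,0.002,0,0,0],[0,0,0,0,0,0,0]]' | egrep "time|pos|force"; python3 -m pendant '[[0.3,0,0,0,0,0,0],[0.45,0,0,0,0,0,0],[0.55,0,0,0,0,0,0],[0.6,0,0,0,0,0,0],[0.65,0,0,0,0,0,0],[0.7,0,0,0,0,0,0],[0.9,0,0,0,0,0,0],[0.9,0,0,0,0,0,0]]' 12 | egrep "time|pos|force|width"
python3 - <<'E'
from h import *
plan(.453,-.005,.16)
E
```

```text
time: 34.5
tool_pos: [0.4449, 0.2707, 0.0076]
ft_force: [-1.1, 0.3, -0.0]
time: 35.3
tool_pos: [0.4453, 0.2709, 0.0081]
ft_force: [0.4, -0.3, -1.7]
grip_width: 0.0317
t 35.30 pos [0.4453 0.2709 0.0327] jaw -10.0 tilt 0.01 width 0.0317 ft [ 0.4 -0.3 -1.7]
turn z 0.0 deg (0.0 rows) then shift mm [-270.3   55.7 -127.3]
tilt fix rotvec(tool) deg [ 0.01 -0.    0.  ]
```

```bash
python3 -m pendant '[[0.9,0,0,-0.01,0,0,0],[0.9,0,0,-0.02,0,0,0],[0.9,0,0,-0.03,0,0,0],[0.9,-0.008,0.002,-0.02,0,0,0],[0.9,-0.018,0.004,-0.01,0,0,0],[0.9,-0.03,0.006,0,0,0,0],[0.9,-0.035,0.007,0,0,0,0],[0.9,-0.035,0.007,0,0,0,0],[0.9,-0.035,0.007,0,0,0,0],[0.9,-0.035,0.007,0,0,0,0],[0.9,-0.035,0.007,0,0,0,0],[0.9,-0.025,0.006,0,0,0,0],[0.9,-0.014,0.003,0,0,0,0],[0.9,0,0,0,0,0,0],[0.9,0,0,0,0,0,0],[0.9,0,0,0,0,0,0]]' | egrep "time|pos|force|width"
python3 - <<'E'
from h import *
plan(.453,-.005,.041)
c=camera("side"); crop(c,290,90,430,260,3.5,"pics/d4.png")
E
```

```text
time: 36.9
tool_pos: [0.4534, -0.0033, 0.0984]
ft_force: [-0.3, 0.2, -0.5]
grip_width: 0.0315
t 36.90 pos [ 0.4534 -0.0033  0.123 ] jaw -9.9 tilt 0.04 width 0.0315 ft [-0.3  0.2 -0.5]
turn z 0.0 deg (0.0 rows) then shift mm [-1.7 -0.1 82. ]
tilt fix rotvec(tool) deg [ 0.03 -0.03  0.  ]
```

View pics/d4.png

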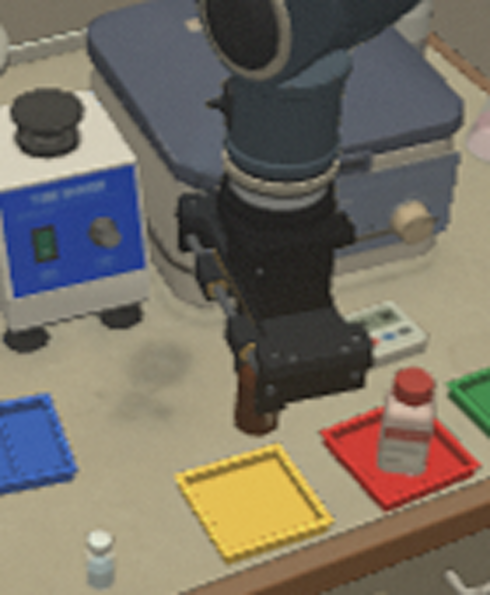

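```bash
python3 -m pendant '[[0.9,-0.0015,0,0.015,0,0,0],[0.9,0,0,0.025,0,0,0],[0.9,0,0,0.02,0,0,0],[0.9,0,0,0.013,0,0,0],[0.9,0,0,0.007,0,0,0],[0.9,0,0,0.002,0,0,0],[0.9,0,0,0,0,0,0],[0.9,0,0,0,0,0,0]]' | egrep "time|pos|force|width";python3 -m pendant '[[0.9,0,0,0.002,0,0,0],[0.9,0,0,0.001,0,0,0],[0.9,0,0,0,0,0,0]]'|egrep "pos|force"; for i in 1 2; do python3 -m pendant '[[0.9,0,0,0.001,0,0,0],[0.9,0,0,0,0,0,0]]'|egrep "pos|force"; done
```

```text
time: 37.75
tool_pos: [0.4537, -0.0061, 0.0167]
ft_force: [-0.4, -0.3, -0.8]
grip_width: 0.032
tool_pos: [0.4531, -0.0063, 0.0131]
ft_force: [-0.6, -0.5, 0.6]
tool_pos: [0.453, -0.0063, 0.012]
ft_force: [-0.1, 0.0, -0.4]
tool_pos: [0.4532, -0.0062, 0.011]
ft_force: [0.4, 0.8, -0.5]
```

Contact should come at a reading of about 0.0111, so I'll feel for it with one more small step.

```bash
for i in 1 2; do python3 -m pendant '[[0.9,0,0,0.0007,0,0,0],[0.9,0,0,0,0,0,0]]'|egrep "pos|force"; done
python3 - <<'E'
from h import *
c=camera("side"); crop(c,320,150,420,250,6,"pics/d5.png")
E
```

```text
tool_pos: [0.4534, -0.0062, 0.0107]
ft_force: [0.2, 0.5, 3.2]
tool_pos: [0.4539, -0.0062, 0.0104]
ft_force: [-1.0, -0.1, 7.6]
```

View pics/d5.png

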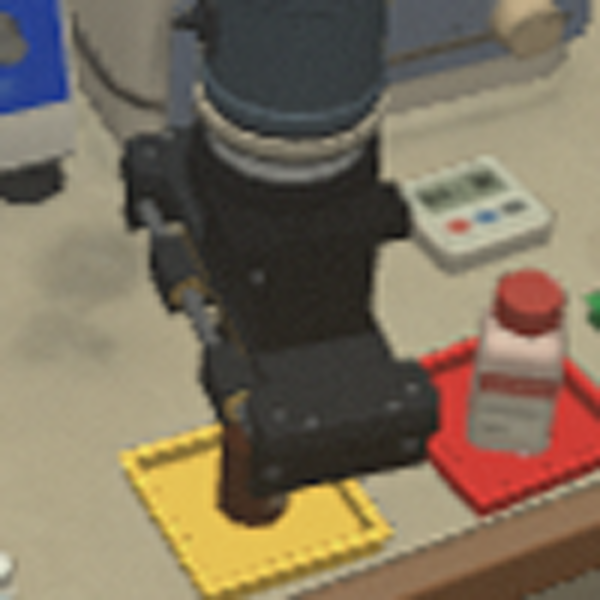

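Contact is confirmed with the bottle inside the yellow tray, so I'll release it and rise.

```bash
python3 -m pendant '[[0.9,0,0,-0.0012,0,0,0],[0.55,0,0,0,0,0,0],[0.45,0,0,0,0,0,0],[0.3,0,0,0,0,0,0],[0.2,0,0,0,0,0,0],[0.1,0,0,0,0,0,0],[0.1,0,0,-0.01,0,0,0],[0.1,0,0,-0.02,0,0,0],[0.1,0,0,-0.035,0,0,0],[0.1,0,0,-0.04,0,0,0],[0.1,0,0,-0.02,0,0,0],[0.1,0,0,-0.005,0,0,0],[0.1,0,0,0,0,0,0],[0.1,0,0,0,0,0,0]]' | egrep "time|pos|force|width"
python3 - <<'E'
from h import *
plan(.437,.1302,.16)
c=camera("side"); crop(c,290,150,410,270,5,"pics/d6.png")
E
```

```text
time: 40.3
tool_pos: [0.452, -0.0064, 0.1398]
ft_force: [-0.2, 0.7, -1.0]
grip_width: 0.0784
t 40.30 pos [ 0.452  -0.0064  0.1644] jaw -10.0 tilt 0.12 width 0.0784 ft [-0.2  0.7 -1. ]
turn z 0.0 deg (0.0 rows) then shift mm [131.9 -38.6   4.5]
tilt fix rotvec(tool) deg [-0.12  0.03  0.  ]
```

View pics/d6.png

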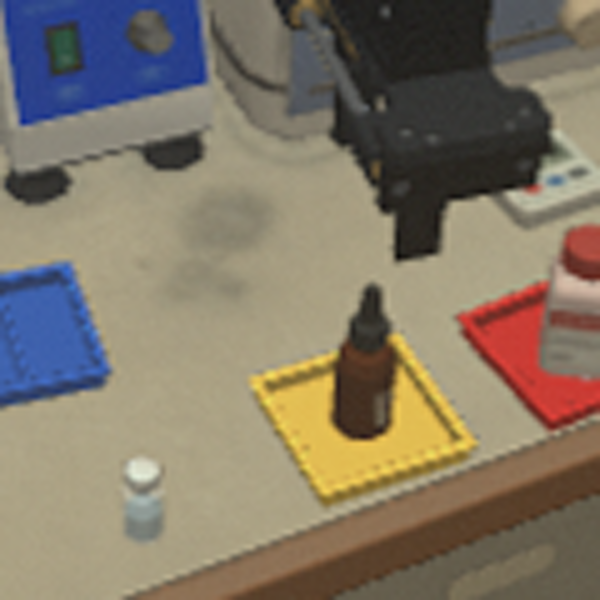

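```bash
python3 -m pendant '[[0,0.01,-0.003,0,0,0,0],[0,0.022,-0.006,0,0,0,0],[0,0.034,-0.010,0,0,0,0],[0,0.034,-0.010,0,0,0,0],[0,0.022,-0.006,0,0,0,0],[0,0.010,-0.003,0,0,0,0],[0,0,0,0,0,0,0],[0,0,0,0,0,0,0],[0,0,0,0.015,0,0,0],[0,0,0,0.025,0,0,0],[0,0,0,0.02,0,0,0],[0,0,0,0.01,0,0,0],[0,0,0,0,0,0,0],[0,0,0,0,0,0,0]]' | egrep "time|pos|force|width"
python3 - <<'E'
from h import *
plan(.438,.130,.025)
from ov import *
c=camera("side"); X=(.438,.130)
draw(c,[ringp(*X,0,.0105),ringp(*X,.048,.0105)]+tipbox(get_state()),(280,180,360,270),6.5,"pics/e1.png")
E
```

```text
time: 41.75
tool_pos: [0.4392, 0.13, 0.0713]
ft_force: [-0.5, 0.1, 0.0]
grip_width: 0.0869
t 41.75 pos [0.4392 0.13   0.0959] jaw -10.1 tilt 0.04 width 0.0869 ft [-0.5  0.1  0. ]
turn z 0.0 deg (0.0 rows) then shift mm [-0.2 -1.2 70.9]
tilt fix rotvec(tool) deg [ 0.04 -0.01  0.  ]
```

View pics/e1.png

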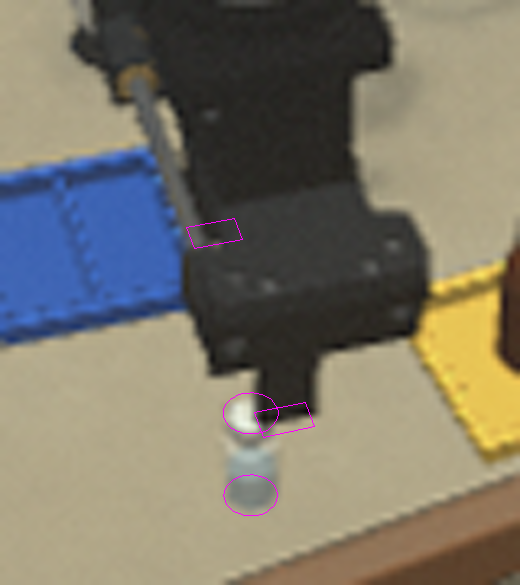

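```bash
python3 -m pendant '[[0,0,-0.001,0.015,0,0,0],[0,0,0,0.022,0,0,0],[0,0,0,0.02,0,0,0],[0,0,0,0.012,0,0,0],[0,0,0,0.006,0,0,0],[0,0,0,0,0,0,0],[0,0,0,0,0,0,0]]' | egrep "time|pos|force|width"
python3 - <<'E'
from h import *
plan(.438,.130,.0145)
from ov import *
c=camera("side"); X=(.438,.130)
draw(c,[ringp(*X,0,.0105),ringp(*X,.048,.0105)]+tipbox(get_state()),(280,190,350,270),7,"pics/e2.png")
E
```

```text
time: 42.5
tool_pos: [0.4383, 0.1308, -0.0035]
ft_force: [0.5, -0.2, -0.6]
grip_width: 0.0872
t 42.50 pos [0.4383 0.1308 0.0211] jaw -10.0 tilt 0.08 width 0.0872 ft [ 0.5 -0.2 -0.6]
turn z 0.0 deg (0.0 rows) then shift mm [-0.9 -0.2  6.6]
tilt fix rotvec(tool) deg [ 0.08 -0.03  0.  ]
```

View pics/e2.png

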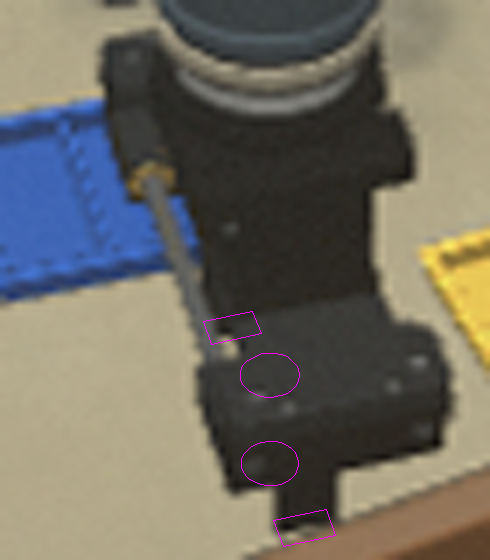

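```bash
python3 -m pendant '[[0,-0.0005,0,0.004,0,0,0],[0,0,0,0.002,0,0,0],[0,0,0,0,0,0,0],[0.4,0,0,0,0,0,0],[0.5,0,0,0,0,0,0],[0.6,0,0,0,0,0,0],[0.65,0,0,0,0,0,0],[0.7,0,0,0,0,0,0],[0.75,0,0,0,0,0,0],[0.8,0,0,0,0,0,0],[0.95,0,0,0,0,0,0],[0.95,0,0,0,0,0,0]]' 10 | egrep "time|pos|force|width"
python3 - <<'E'
from h import *
a=np.radians(-9.8); b=np.array([.586,.1395]); X=np.array([np.cos(a),np.sin(a)]);Y=np.array([-X[1],X[0]])
for sx,sy in((.018,.0207),(-.018,-.0207),(-.018,.0207),(.018,-.0207)): print(sx,sy,b+sx*X+sy*Y)
t=b+.015*X+.0207*Y; plan(*t,.11)
E
```

```text
time: 43.75
tool_pos: [0.4376, 0.1301, -0.0102]
ft_force: [-1.0, 0.3, -0.8]
grip_width: 0.0228
0.018 0.0207 [0.60726068 0.15683417]
-0.018 -0.0207 [0.56473932 0.12216583]
-0.018 0.0207 [0.57178599 0.16296171]
0.018 -0.0207 [0.60021401 0.11603829]
t 43.75 pos [0.4376 0.1301 0.0144] jaw -10.0 tilt 0.01 width 0.0228 ft [-1.   0.3 -0.8]
turn z 0.0 deg (0.0 rows) then shift mm [ 55.9 159.4 -95.6]
tilt fix rotvec(tool) deg [ 0.  0. -0.]
```

```bash
python3 -m pendant '[[0.95,0,0,-0.01,0,0,0],[0.95,0,0,-0.02,0,0,0],[0.95,0,0,-0.03,0,0,0],[0.95,0.003,0.01,-0.015,0,0,0],[0.95,0.007,0.02,-0.005,0,0,0],[0.95,0.012,0.033,0,0,0,0],[0.95,0.012,0.033,0,0,0,0],[0.95,0.012,0.033,0,0,0,0],[0.95,0.007,0.02,0,0,0,0],[0.95,0.003,0.010,0,0,0,0],[0.95,0,0,0,0,0,0],[0.95,0,0,0,0,0,0],[0.95,0,0,0,0,0,0]]' | egrep "time|pos|force|width"
python3 - <<'E'
from h import *
plan(.6043,.1573,.024)
from ov import *
c=camera("side"); X=(.6043,.1573)
draw(c,[ringp(*X,.003,.0105)]+tipbox(get_state()),(240,130,340,245),5,"pics/e3.png")
E
```

```text
time: 45.05
tool_pos: [0.6025, 0.1573, 0.0699]
ft_force: [-0.0, -0.8, -0.3]
grip_width: 0.0205
t 45.05 pos [0.6025 0.1573 0.0945] jaw -10.0 tilt 0.07 width 0.0205 ft [-0.  -0.8 -0.3]
turn z 0.0 deg (0.0 rows) then shift mm [ 0.3  1.9 70.5]
tilt fix rotvec(tool) deg [-0.05  0.04  0.  ]
```

View pics/e3.png

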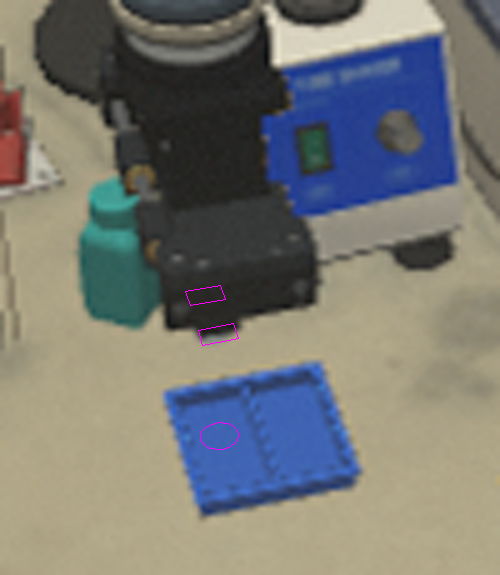

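Run:
```python
from h import *
from m import t,s
print("decoy cap",px2w(t,271,160,.08)); print(px2w(s,263.5,170,.08))
plan(.5698,.1633,.024)
```

```text
decoy cap [0.72709161 0.16103665 0.08      ]
[0.72878083 0.16284801 0.08      ]
t 45.10 pos [0.6026 0.1574 0.0946] jaw -10.0 tilt 0.06 width 0.0201 ft [-0.4  0.1  0.2]
turn z 0.0 deg (0.0 rows) then shift mm [  0.2 -33.3  70.6]
tilt fix rotvec(tool) deg [-0.04  0.04  0.  ]
```

The turquoise bottle at (0.728, 0.162) would sit close to the gripper's far end, so I'll set the vial down nearer the robot, at tray x = −20 mm.

```bash
python3 -m pendant '[[0.95,0,-0.010,0,0,0,0],[0.95,0,-0.015,0,0,0,0],[0.95,0,-0.0085,0,0,0,0],[0.95,0,0,0,0,0,0],[0.95,0,0,0,0,0,0],[0.95,0,0,0.012,0,0,0],[0.95,0,0,0.02,0,0,0],[0.95,0,0,0.016,0,0,0],[0.95,0,0,0.010,0,0,0],[0.95,0,0,0.006,0,0,0],[0.95,0,0,0,0,0,0],[0.95,0,0,0,0,0,0]]' | egrep "time|pos|force|width"
python3 - <<'E'
from h import *
plan(.5698,.1633,.0174)
from ov import *
c=camera("side"); X=(.5698,.1633)
draw(c,[ringp(*X,.003,.0105)]+tipbox(get_state()),(240,150,340,245),6,"pics/e4.png")
E
```

```text
time: 46.3
tool_pos: [0.5713, 0.1636, 0.0061]
ft_force: [-0.1, 0.3, -0.1]
grip_width: 0.0201
t 46.30 pos [0.5713 0.1636 0.0307] jaw -10.0 tilt 0.04 width 0.0201 ft [-0.1  0.3 -0.1]
turn z 0.0 deg (0.0 rows) then shift mm [-0.6 -1.4 13.3]
tilt fix rotvec(tool) deg [ 0.03 -0.02  0.  ]
```

View pics/e4.png

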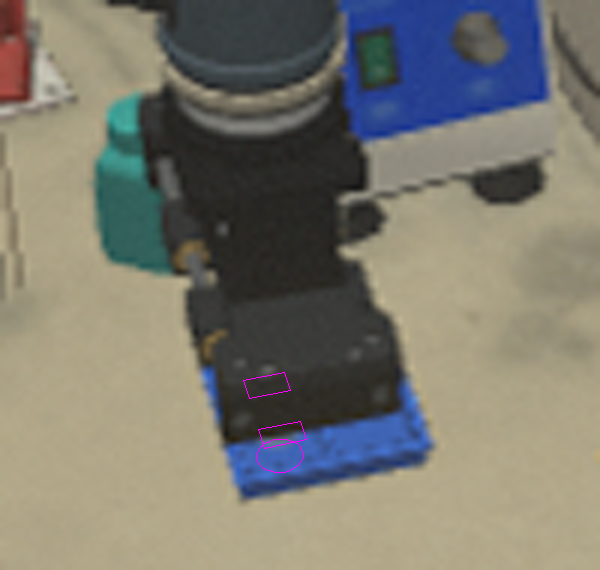

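```bash
python3 -m pendant '[[0.95,0,-0.0005,0.005,0,0,0],[0.95,0,0,0.004,0,0,0],[0.95,0,0,0.002,0,0,0],[0.95,0,0,0,0,0,0]]'|egrep "pos|force"; for i in 1 2 3; do python3 -m pendant '[[0.95,0,0,0.001,0,0,0],[0.95,0,0,0,0,0,0]]'|egrep "pos|force"; done
```

```text
tool_pos: [0.5703, 0.1633, -0.0054]
ft_force: [-0.1, -0.3, -0.4]
tool_pos: [0.5705, 0.1635, -0.0058]
ft_force: [-1.2, -0.1, 2.5]
tool_pos: [0.5707, 0.1636, -0.0059]
ft_force: [-2.2, -1.6, 7.9]
tool_pos: [0.5709, 0.1638, -0.0063]
ft_force: [-2.6, -1.1, 12.0]
```

```bash
python3 -m pendant '[[0.95,0,0,-0.0015,0,0,0],[0.95,0,0,-0.0005,0,0,0],[0.7,0,0,0,0,0,0],[0.65,0,0,0,0,0,0],[0.6,0,0,0,0,0,0],[0.5,0,0,0,0,0,0],[0.4,0,0,0,0,0,0],[0.3,0,0,0,0,0,0],[0.2,0,0,0,0,0,0],[0.2,0,0,-0.01,0,0,0],[0.2,0,0,-0.02,0,0,0],[0.2,0,0,-0.035,0,0,0],[0.2,0,0,-0.04,0,0,0],[0.2,0,0,-0.03,0,0,0],[0.2,0,0,-0.01,0,0,0],[0.2,0,0,0,0,0,0]]' | egrep "time|pos|force|width"
python3 - <<'E'
from h import *
plan(.4385,-.4003,.17)
c=camera("side"); crop(c,240,150,340,245,6,"pics/e5.png")
E
```

```text
time: 48.95
tool_pos: [0.5714, 0.1638, 0.1408]
ft_force: [0.0, -0.1, -0.1]
grip_width: 0.0698
t 48.95 pos [0.5714 0.1638 0.1654] jaw -10.0 tilt 0.22 width 0.0698 ft [ 0.  -0.1 -0.1]
turn z 0.0 deg (0.0 rows) then shift mm [-578.6  -32.4   -5.5]
tilt fix rotvec(tool) deg [ 0.2  -0.08  0.  ]
```

View pics/e5.png

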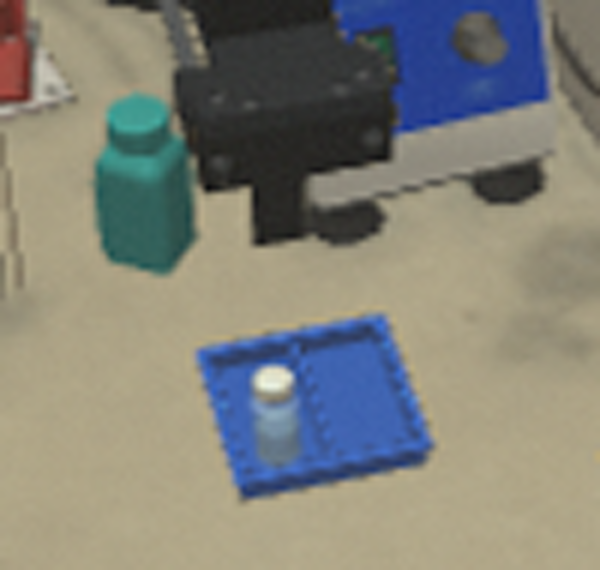

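```bash
python3 -m pendant '[[0,-0.012,-0.001,0,0,0,0],[0,-0.025,-0.001,-0.001,0,0,0],[0,-0.038,-0.002,-0.001,0,0,0],[0,-0.042,-0.002,-0.001,0,0,0],[0,-0.042,-0.002,-0.001,0,0,0],[0,-0.042,-0.002,-0.001,0,0,0],[0,-0.042,-0.003,0,0,0,0],[0,-0.042,-0.003,0,0,0,0],[0,-0.042,-0.003,0,0,0,0],[0,-0.042,-0.003,0,0,0,0],[0,-0.042,-0.002,0,0,0,0],[0,-0.042,-0.002,0,0,0,0],[0,-0.042,-0.002,0,0,0,0],[0,-0.038,-0.002,0,0,0,0],[0,-0.025,-0.001,0,0,0,0],[0,-0.015,-0.001,0,0,0,0],[0,-0.005,0,0,0,0,0],[0,0,0,0,0,0,0],[0,0,0,0,0,0,0]]' | egrep "time|pos|force|width"
python3 - <<'E'
from h import *
plan(.4385,-.4003,.09)
E
```

```text
time: 50.9
tool_pos: [0.4387, -0.3982, 0.1436]
ft_force: [-0.2, 0.7, 0.5]
grip_width: 0.0873
t 50.90 pos [ 0.4387 -0.3982  0.1682] jaw -9.9 tilt 0.07 width 0.0873 ft [-0.2  0.7  0.5]
turn z 0.0 deg (0.0 rows) then shift mm [-2.2  0.1 78.2]
tilt fix rotvec(tool) deg [-0.02 -0.07  0.  ]
```

```bash
python3 -m pendant '[[0,-0.002,0,0.015,0,0,0],[0,0,0,0.025,0,0,0],[0,0,0,0.025,0,0,0],[0,0,0,0.013,0,0,0],[0,0,0,0,0,0,0],[0,0,0,0,0,0,0]]' | egrep "time|pos|force|width"
python3 - <<'E'
from h import *
plan(.4385,-.4003,.0145)
from ov import *
c=camera("side"); X=(.4385,-.4003)
draw(c,[ringp(*X,0,.0105),ringp(*X,.048,.0105)]+tipbox(get_state()),(430,130,530,230),6,"pics/f1.png")
c=camera("top"); draw(c,[ringp(*X,0,.0105),ringp(*X,.048,.0105)]+tipbox(get_state()),(400,200,470,260),8,"pics/f2.png")
E
```

```text
time: 51.5
tool_pos: [0.4384, -0.4019, 0.0661]
ft_force: [-0.2, 0.2, -0.2]
grip_width: 0.0871
t 51.50 pos [ 0.4384 -0.4019  0.0907] jaw -10.0 tilt 0.03 width 0.0871 ft [-0.2  0.2 -0.2]
turn z 0.0 deg (0.0 rows) then shift mm [ 1.6 -0.2 76.2]
tilt fix rotvec(tool) deg [ 0.03  0.   -0.  ]
```

View pics/f1.png

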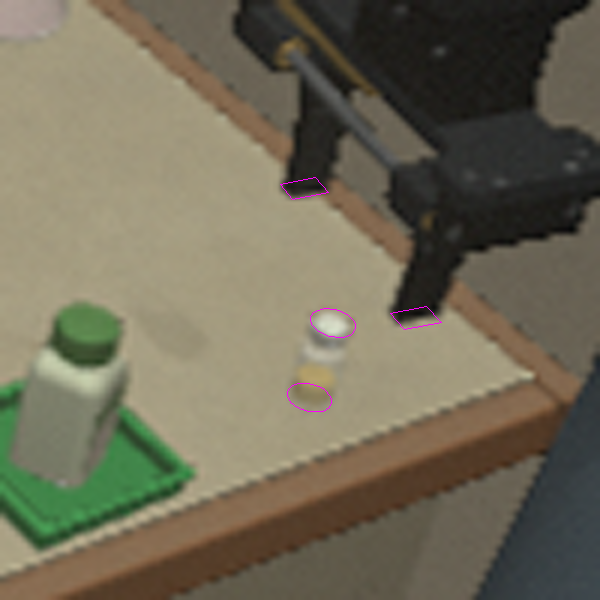

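View pics/f2.png

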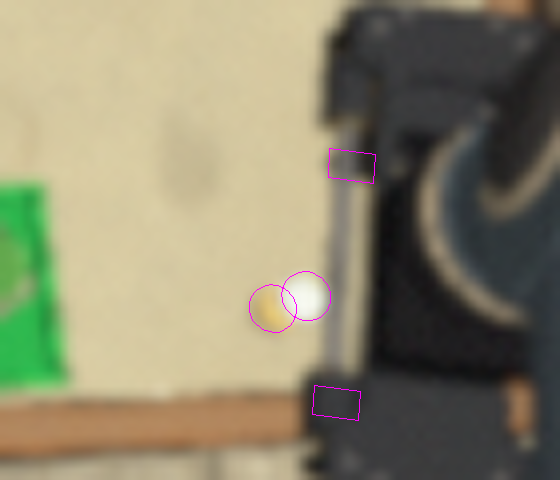

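```bash
python3 -m pendant '[[0,0.0015,0,0.015,0,0,0],[0,0,0,0.022,0,0,0],[0,0,0,0.020,0,0,0],[0,0,0,0.010,0,0,0],[0,0,0,0.004,0,0,0],[0,0,0,0,0,0,0],[0,0,0,0,0,0,0]]' | egrep "time|pos|force|width"
python3 - <<'E'
from h import *
plan(.4385,-.4003,.0145)
from ov import *
c=camera("side"); X=(.4385,-.4003)
draw(c,[ringp(*X,0,.0105),ringp(*X,.048,.0105)]+tipbox(get_state()),(440,150,520,230),7,"pics/f3.png")
E
```

```text
time: 52.3
tool_pos: [0.4387, -0.4011, -0.0044]
ft_force: [0.6, -0.5, -0.1]
grip_width: 0.0867
t 52.30 pos [ 0.4387 -0.4011  0.0202] jaw -10.0 tilt 0.09 width 0.0867 ft [ 0.6 -0.5 -0.1]
turn z 0.0 deg (0.0 rows) then shift mm [ 0.7 -0.3  5.7]
tilt fix rotvec(tool) deg [ 0.08  0.04 -0.  ]
```

View pics/f3.png

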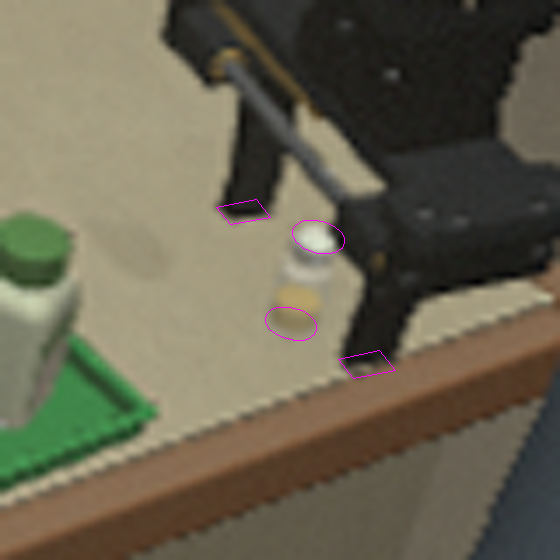

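```bash
python3 -m pendant '[[0,0.0005,0,0.004,0,0,0],[0,0,0,0.0015,0,0,0],[0,0,0,0,0,0,0],[0.4,0,0,0,0,0,0],[0.5,0,0,0,0,0,0],[0.6,0,0,0,0,0,0],[0.65,0,0,0,0,0,0],[0.7,0,0,0,0,0,0],[0.75,0,0,0,0,0,0],[0.8,0,0,0,0,0,0],[0.95,0,0,0,0,0,0],[0.95,0,0,0,0,0,0],[0.95,0,0,0,0,0,0]]' 10 | egrep "time|pos|force|width"
python3 - <<'E'
from h import *
a=np.radians(-9.8); b=np.array([.586,.1395]); X=np.array([np.cos(a),np.sin(a)]);Y=np.array([-X[1],X[0]])
t=b-.02*X-.0207*Y; print(t);plan(*t,.13)
E
```

```text
time: 53.65
tool_pos: [0.4381, -0.4002, -0.0106]
ft_force: [-0.4, 0.4, 0.1]
grip_width: 0.0201
[0.56276851 0.12250625]
t 53.65 pos [ 0.4381 -0.4002  0.014 ] jaw -10.0 tilt 0.01 width 0.0201 ft [-0.4  0.4  0.1]
turn z 0.0 deg (0.0 rows) then shift mm [ 536.4   31.6 -116.1]
tilt fix rotvec(tool) deg [ 0.  0. -0.]
```

```bash
python3 -m pendant '[[0.95,0,0,-0.01,0,0,0],[0.95,0,0,-0.025,0,0,0],[0.95,0,0,-0.035,0,0,0],[0.95,0,0,-0.035,0,0,0],[0.95,0.012,0.001,-0.02,0,0,0],[0.95,0.025,0.002,-0.01,0,0,0],[0.95,0.038,0.002,0,0,0,0],[0.95,0.042,0.002,0,0,0,0],[0.95,0.042,0.003,0,0,0,0],[0.95,0.042,0.003,0,0,0,0],[0.95,0.042,0.003,0,0,0,0],[0.95,0.042,0.003,0,0,0,0],[0.95,0.042,0.003,0,0,0,0],[0.95,0.042,0.002,0,0,0,0],[0.95,0.042,0.002,0,0,0,0],[0.95,0.042,0.002,0,0,0,0],[0.95,0.036,0.002,0,0,0,0],[0.95,0.028,0.001,0,0,0,0],[0.95,0.014,0,0,0,0,0],[0.95,0.005,0,0,0,0,0]]' | egrep "time|pos|force|width"
python3 -m pendant '[[0.95,0,0,0,0,0,0],[0.95,0,0,0,0,0,0]]' | egrep "time|pos|force|width"
python3 - <<'E'
from h import *
plan(.5628,.1225,.03)
c=camera("side"); crop(c,240,90,340,245,3.8,"pics/f4.png")
E
```

```text
time: 55.65
tool_pos: [0.562, 0.1237, 0.1248]
ft_force: [0.7, 0.0, 0.3]
grip_width: 0.0204
time: 55.85
tool_pos: [0.562, 0.1201, 0.1243]
ft_force: [0.2, -0.5, 0.0]
grip_width: 0.0201
t 55.85 pos [0.562  0.1201 0.1489] jaw -10.2 tilt 0.09 width 0.0201 ft [ 0.2 -0.5  0. ]
turn z 0.0 deg (0.0 rows) then shift mm [  2.7   0.3 118.9]
tilt fix rotvec(tool) deg [-0.01  0.09  0.  ]
```

View pics/f4.png

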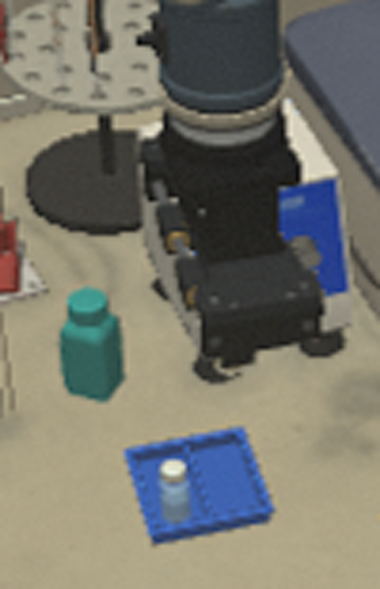

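```bash
python3 -m pendant '[[0.95,0.002,0,0.015,0,0,0],[0.95,0,0,0.025,0,0,0],[0.95,0,0,0.03,0,0,0],[0.95,0,0,0.02,0,0,0],[0.95,0,0,0.012,0,0,0],[0.95,0,0,0.006,0,0,0],[0.95,0,0,0,0,0,0],[0.95,0,0,0,0,0,0]]' | egrep "time|pos|force|width"
python3 - <<'E'
from h import *
plan(.5628,.1225,.0175)
from ov import *
c=camera("side"); X=(.5628,.1225)
draw(c,[ringp(*X,.003,.0105)]+tipbox(get_state()),(240,150,340,245),6,"pics/f5.png")
E
```

```text
time: 56.7
tool_pos: [0.5631, 0.1244, 0.017]
ft_force: [-0.3, -0.2, 1.1]
grip_width: 0.0202
t 56.70 pos [0.5631 0.1244 0.0416] jaw -10.0 tilt 0.08 width 0.0202 ft [-0.3 -0.2  1.1]
turn z 0.0 deg (0.0 rows) then shift mm [-1.9 -0.  24.1]
tilt fix rotvec(tool) deg [ 0.08 -0.03  0.  ]
```

View pics/f5.png

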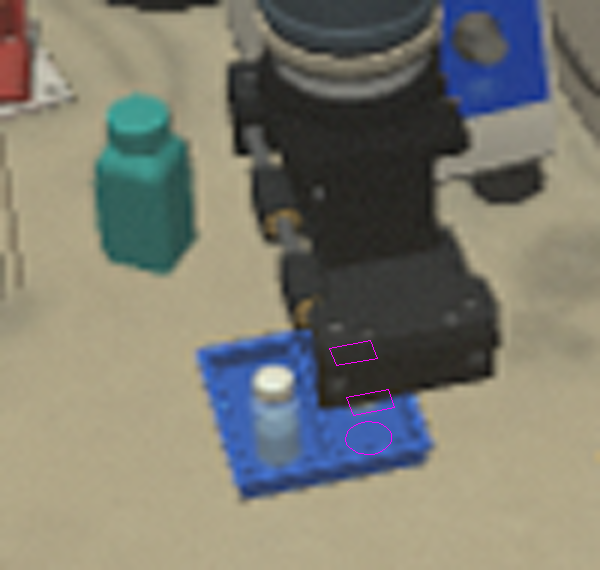

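Aligned over the right-hand bay and clear of the first vial, so I'll do the final descent.

```bash
python3 -m pendant '[[0.95,-0.0015,0,0.008,0,0,0],[0.95,0,0,0.007,0,0,0],[0.95,0,0,0.004,0,0,0],[0.95,0,0,0.002,0,0,0],[0.95,0,0,0,0,0,0],[0.95,0,0,0,0,0,0]]'|egrep "pos|force"; for i in 1 2 3; do python3 -m pendant '[[0.95,0,0,0.001,0,0,0],[0.95,0,0,0,0,0,0]]'|egrep "pos|force"; done
```

```text
tool_pos: [0.5623, 0.1229, -0.0046]
ft_force: [0.5, -0.1, 0.1]
tool_pos: [0.5623, 0.1227, -0.0056]
ft_force: [0.8, -0.8, -0.4]
tool_pos: [0.5622, 0.1227, -0.0067]
ft_force: [0.4, 0.2, 0.4]
tool_pos: [0.5623, 0.1228, -0.0076]
ft_force: [-0.2, -0.0, -0.2]
```

```bash
for i in 1 2; do python3 -m pendant '[[0.95,0,0,0.0007,0,0,0],[0.95,0,0,0,0,0,0]]'|egrep "pos|force"; done
```

```text
tool_pos: [0.5624, 0.1228, -0.0077]
ft_force: [-0.7, -0.5, 4.5]
tool_pos: [0.5624, 0.1228, -0.0079]
ft_force: [-2.0, -1.3, 9.3]
```

Contact with the tray floor came at the expected height, so I'll ease off, open and rise.

```bash
python3 -m pendant '[[0.95,0,0,-0.001,0,0,0],[0.95,0,0,0,0,0,0],[0.7,0,0,0,0,0,0],[0.65,0,0,0,0,0,0],[0.6,0,0,0,0,0,0],[0.5,0,0,0,0,0,0],[0.4,0,0,0,0,0,0],[0.3,0,0,0,0,0,0],[0.2,0,0,0,0,0,0],[0.2,0,0,-0.01,0,0,0],[0.2,0,0,-0.02,0,0,0],[0.2,0,0,-0.035,0,0,0],[0.2,0,0,-0.04,0,0,0],[0.2,0,0,-0.03,0,0,0],[0.2,0,0,-0.02,0,0,0],[0.2,0,0,0,0,0,0]]' | egrep "time|pos|force|width"
python3 - <<'E'
from h import *
c=camera("side"); crop(c,230,110,500,285,2.9,"pics/z1.png")
c=camera("top"); crop(c,180,140,460,265,2.8,"pics/z2.png")
E
```

```text
time: 59.95
tool_pos: [0.5644, 0.1237, 0.151]
ft_force: [-0.1, -0.8, 0.5]
grip_width: 0.0694
```

View pics/z1.png

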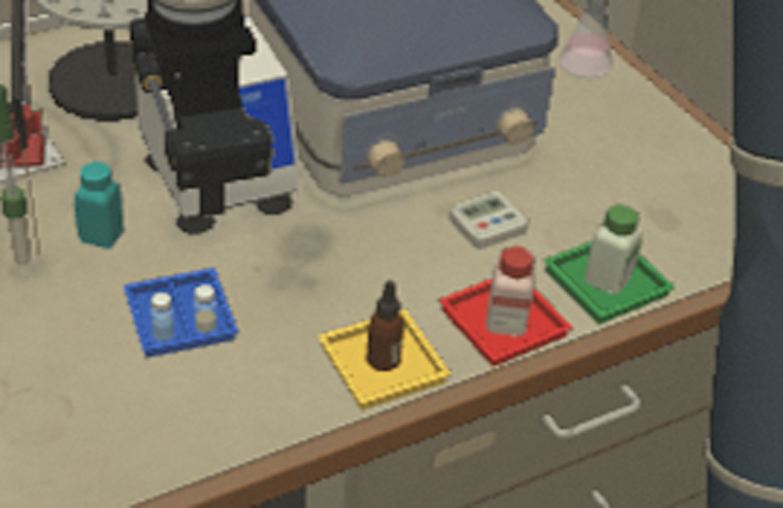

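View pics/z2.png

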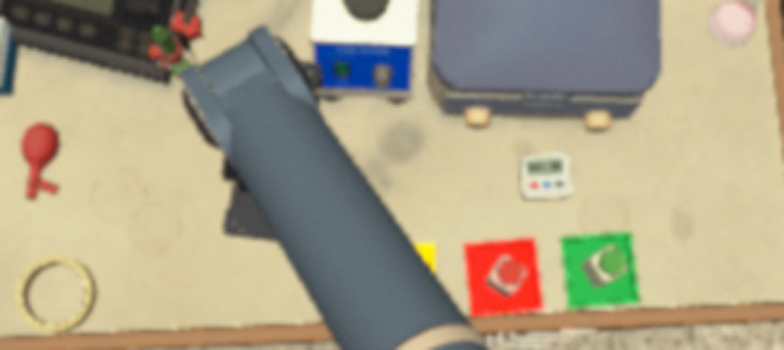

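Run:
```python
from h import *
from m import t,s
from rig import job_done
c=camera("side")
for n,(a,b,d,e) in dict(timer=(383,173,415,198),tape=(178,268,228,312),bulb=(160,222,192,260),decoy=(252,160,276,200)).items():
    print(n,np.abs(c["img"][b:e,a:d].astype(int)-s["img"][b:e,a:d]).mean().round(2))
crop(c,265,190,325,240,12,"pics/z3.png")
st=get_state(); print(st["time"],np.abs(st["joint_velocities"]).max(),np.round(st["ft_force"],1))
```

```text
timer 11.56
tape 10.03
bulb 9.39
decoy 8.34
60.1 0.017060983871153016 [-0.2 -0.4 -0.9]
```

View pics/z3.png

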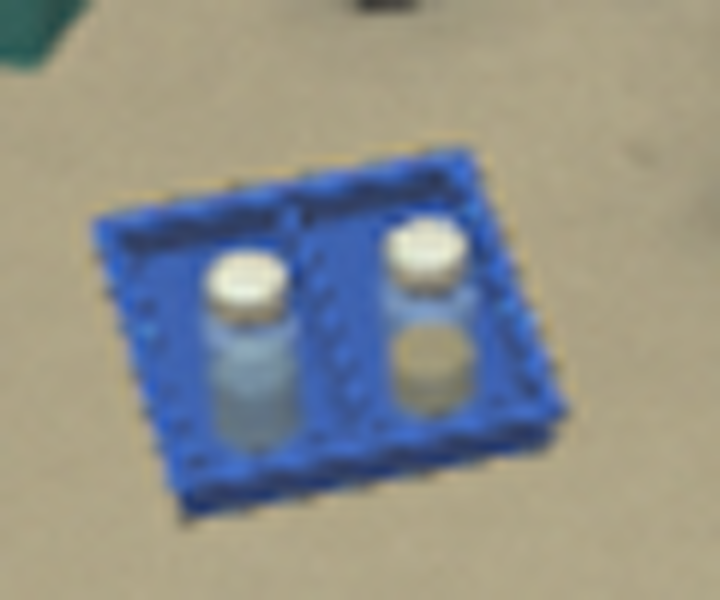

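The two vials stand upright in separate bays, at (250,350) and (430,315) in the crop, with the rib between them. The difference from the first picture is similar at all four places, including the untouched decoy, so it looks like image noise. Handing in.

```bash
python3 -c "
from rig import job_done
print(job_done())"
```

```text
the job is handed in; nothing more can be done
None
```

All five pieces are in their trays and the job is handed in at about 60 s of the 106 s allowed. The red-capped bottle is in the red tray, the green-capped one in the green, and the dropper bottle in the yellow. The blue-content vial is in the +y bay of the blue tray and the yellow-content vial in the −y bay.

- **Last pictures:** every piece stands upright in its own tray, with the rib between the two vials. The gripper was open and well clear.
- **Bystanders:** the timer, tape roll, rubber bulb and turquoise bottle look unmoved. The image differences there were 8 to 12 grey levels, much the same at all four places, so I took them as noise; I did not measure their positions.
- **Height disagreement:** the reported tool height was 24.6 mm too low. I found this from the pictures and confirmed it with a light touch on empty bench at up to about 17 N. I corrected for it in every later move.
- **Set-downs:** each one was felt by contact at up to about 12 N. Four came within about 1 mm of the predicted height. The blue-content vial touched about 1.5 mm early, probably because it had slipped a little in the grip; it stood upright after release.

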